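# Unlink a hinged enclosure lid with a forked spring-bar tool

### The job

Take the forked tool from its wooden rest and use it, gently, to push the brass collar of the bracket's spring bar sideways until the cobalt lid is freed and rises in its socket. Put the fork back in its rest, hanging by its flange, then lift the lid out of the socket and stand it tang down in any compartment of the tan parts bin. Work the bar only with the fork, never with the gripper; never press on it with more than 10 N (as ramming it against its stop would), and leave the two toggle switches and the socket driver alone.

Things in the scene. Friction and masses are not known exactly. Their poses are not given: they have to be found in the camera images.
- fork: Loose forked tool, 90 g, 94 mm tall, upright in the rest's slot. Origin: midway between the two prong tips, its lowest points; z up along the tool, x across the prongs, y through the thickness. Blade 18 (x) x 4 (y), z 0 to 22; notch between the prongs 9 wide, z 0 to 14. Shank 8 x 6, z 22 to 45. Flange 40 (x) x 26 (y), z 44 to 48. Same after a half turn.
- fork_handle (a point): Middle of the fork's orange handle, which is 22 (x) x 20 (y) mm, z 48 to 94 above the prong tips; this point is 71 above them. Axes as the fork's.
- rest: Fixed wooden rest for the fork. Origin: centre of its underside. Top plate 64 (x) x 56 (y) mm, top face at z 50, with a through slot 28 (x) x 14 (y) in its middle. The fork's flange rests on the plate, so that the prong tips hang at z 6.
- bracket: Fixed hinge bracket, base plate 84 (x) x 152 (y) x 8 mm. Origin: centre of its underside. Lid socket at +y. The spring bar lies along y at x 0, z 26: through a guide lug (30 wide, y -25 to 2, top z 40), bare neck from y -25 to the brass collar, 4 thick, whose near face is at y -38 give or take 4; then the grey spring housing (34 wide, y -73 to -54, top z 40). Only the base plate lies under and beside the neck.
- socket (a point): Mouth centre of the lid socket (bracket frame 0, 36, 52): a block 28 (x) x 68 (y) mm, top at z 52, with a slot 12.4 (x) x 51 (y) in which the lid's tang stands, held down by the bar's tip. When the bar is pushed 4.5 to 6 mm its tip leaves the tang and a sprung pad (about 5 N) lifts the lid 16 mm; the bar, let go, then springs back under the lifted lid.
- stop (a point): Front face of the spring housing, where the bar enters it (bracket frame 0, -54, 26 mm). An inner stop ends the bar's travel at 7 mm, short of the collar meeting this face; there the force rises steeply. More than 10 N from the fork on the bar, or 20 N on the rest of the bracket, damages them.
- bar: Sliding spring bar, 5 mm thick, axes as the bracket's; origin on its axis, at rest at bracket frame 0, -31, 26 mm. Its brass collar (18 across, 4 thick) is clamped on by a set screw: near face at y -7 here, give or take 4 mm, in no pose reading; find it by touch. The bar slides towards -y: spring 2.4 N at first, 0.3 N more per mm, plus up to about 3 N of friction while the lid is caught.
- lid: Loose cobalt enclosure lid, about 110 g, with steel hinge tang, upright, 90 mm tall, 50 wide (y), 10 thick (x). Origin: centre of the tang's underside, z up. Tang z 0 to 40, blue plate z 40 to 90: grip it near its top edge across the 10 mm. Linked: origin about 18 above the bracket's underside; freed: 32; it may lean by 2 degrees. At the start its yaw is the bracket's. Either way round will do in the bin.
- bin: Fixed tan parts bin, open at the top, 112 (x) x 84 (y) x 45 mm high, walls 4, floor top at z 4. Origin: centre of its underside. Three cross walls of full height split it along x into four compartments, each about 23 (x) by 76 (y), centred at x -40, -13, 13 and 40.
- switch_a: Loose mini toggle switch, 13 x 12 x 28 mm, standing with its chrome bat up; origin: centre of its underside. Bystander.
- switch_b: The other such switch. Bystander.
- driver: Loose steel socket driver, lying, 182 long along its x (-85 to 97), 24 thick, black handle; origin on the underside near the handle's front end. Bystander.
Not all that is in view belongs to the job. What is shaped like the bracket but orange or red is not meant.

How it is judged:
By the outcome, as a careful person would: the job done as asked, in the order asked, and still so for the second after the job is handed in, with the robot touching nothing.
It also fails if it takes over 67 s, if anything falls off the work surface, if the arm or the gripper's body presses on something with over 40 N, if the wrist force passes 120 N, or if a joint passes its speed limit or range.

### The arm

A 6-joint arm with a two-finger parallel gripper is mounted at the origin on the work surface. World frame = base frame: x ahead of the robot, y to its left, z up, the work surface at z = 0. Lengths are in m, angles in rad, forces in N, time in s.
With the tool pointing down it reaches from about 0.275 to 0.725 m from the base axis. Payload 5.6 kg.
Tool frame: the origin (TCP) lies midway between the tips of the shut fingers; the grasp point (between the pads) lies 19 mm behind it; x points along the fingers, y is the direction in which the jaws open and shut, and the axes are right-handed (so a half turn about x gives the same grasp; the last joint's range is limited). The gripper opens to 85 mm and grips with 20 to 120 N. Pads are 22 mm wide; open, the fingers measure 114 mm over their backs; the gripper's body (76 mm by 85 mm) begins 54 mm behind the grasp point. The pads swing forward as they close: fully open they stand 13 mm farther back than shut.
Start: joints at [-0.986, 0.255, 0.108, 0, -1.424, -0.285], TCP at [0.162, -0.525, 0.231] pointing down, gripper open.
Joint ranges: [-2.95, 2.95], [-1.21, 1.97], [-1.09, 1.5], [-2.87, 1.71], [-2.94, -0.07], [-3.05, 3.05]. Speed limits (rad/s): [2.57, 2.57, 3.14, 3.14, 3.14, 3.14].

### API

Orientations are given as a rotation vector (axis times angle).
In Python, from bench import arm, eyes, masks_of, tip_of gives the robot as it stands.
- The arm moves only by the tool send_rows, never from a script. Its argument "plan" is a list that holds one entry, the list of rows, each a list of 5 numbers: the closure in counts, from 0 (fully open) to 255 (shut), then the shift along the tool's x, y, z in m, then the turn about the tool's x in rad. A call has exactly 8 rows; each row is the pose to reach, as a shift and turn from the pose commanded when the call began, along the tool's axes at that moment; what a row does not reach only later rows make up. A row lasts 1/8 s, in which the tool goes at most 62.5 mm and 10.7 degrees, less where a joint would pass 70% of its speed; a pose out of reach is approached as far as the arm can. A call with a gripper value outside its range is refused whole. The fingers move at their own pace and stop on an object; "force" is the grip in N (left out, the last holds). Time passes only in rows, so rows that repeat a pose let the fingers close, or fill a call up. It gives the time, the measured TCP pose, the force and the opening at its end, in the units of the state.
- arm.sense(): the state, without advancing time (a new reading comes with each control period).
- eyes.grab_frame(name): name is "scene" or "top" or "wrist"; returns the picture (420x560x3 uint8, red, green, blue); there is no depth.
- eyes.camera_info(name): a dict with "mtx" (3x3 intrinsics, pixels), "k1" (the pictures are not rectified: a ray, as slopes to the right and down, at radius r is drawn at 1 + k1 r^2 times it, then the intrinsics apply), "view" (4x4, takes a point from world to camera coordinates). Camera axes: x right, y down, z forward; pixel columns grow to the right and rows downward; lengths in m; the calibration is good to about 2 mm. A picture is of the moment at which its call begins: read the wrist's pose just before it. camera_info takes no time and is no camera call; for the wrist camera it gives the pose at the moment of the call.
- arm.close_job(): hands the job in, once; it reports no verdict.
Trained networks look in the newest picture that a camera, given by its name, has taken for a name from the list of things; names that differ only in an ending like _2 or _b are one class to them, and where a whole thing is asked for, a point or a joint stands for the part that bears it (a point fixed in the world has none). Each returns a list of dicts, best first, with "conf" (0 to 1); they miss things now and then, are a little off and sometimes report something else, mostly with a low value. They report only what shows in the picture. A call takes as long as a camera call. They do not tell look-alikes from the thing itself.
- masks_of(camera, target): "region" (420x560 bool, what is visible of it) and "box" ([centre column, centre row, width, height] in pixels, round what is visible of it).
- tip_of(camera, target): "location" ([column, row] in pixels: a listed point, or the origin of a listed thing).
The state is a dict: "time": time; "joints": joint angles; "dq": joint speeds; "joint_torque": joint torques, N m; "position": TCP position; "tcp_rot": TCP orientation; "wrist_force": force on the tool from outside, world axes, zero at the start; "torque": the same for the moment, N m; "grip_width": finger opening in m.
Only numpy, scipy, OpenCV 4.12 (cv2) and the standard library are available. Lean on these libraries where they do the work, as an engineer would, in place of code of your own. Each camera call takes 0.05 s, during which the arm holds its last target.

## Working session

There is one attempt and no reset: what is moved stays moved. The work goes in short steps, Python scripts to look and compute and a tool call to move; the robot and the scene stay as the last step left them, time stands still between calls to the robot, and variables do not carry over. Pictures are saved under pics/ and viewed, and the job is handed in when it is done.

Besides the shell and the picture viewer there is one more tool, called as name([rows], argument=value, ...), one row to a line, values as JSON. send_rows: Moves the arm, as the interface text tells. Its arguments: {"type":"object","properties":{"plan":{"type":"array"},"force":{"type":"number"}},"required":["plan"]}

```bash
ls; mkdir -p pics
python3 - <<'E'
from bench import arm, eyes, masks_of, tip_of
import cv2
s=arm.sense();print(s)
for c in ["scene","top","wrist"]:
    f=eyes.grab_frame(c);cv2.imwrite(f"pics/a_{c}.png",f[:,:,::-1])
    i=eyes.camera_info(c);print(c,i)
E
```

```text
pics
{'time': 0.0, 'joints': array([-9.86407601e-01,  2.55780833e-01,  1.07002613e-01, -4.95027446e-04,
       -1.42390509e+00, -2.84582058e-01]), 'dq': array([-0.00037105,  0.00205936, -0.00123081,  0.00072768,  0.00013032,
        0.00093668]), 'joint_torque': array([-1.21181147e-03, -3.86633778e+01,  2.37944788e+01,  5.36508903e+00,
       -5.89346411e-03,  7.82663346e-05]), 'position': array([ 0.16234024, -0.52497351,  0.2303741 ]), 'tcp_rot': array([-0.23375139,  1.55831412,  0.23677321]), 'wrist_force': array([ 0.40730478, -0.01160814,  0.03810656]), 'torque': array([-0.04208856, -0.00494965, -0.03561825]), 'grip_width': 0.08515175951607284}
scene {'mtx': array([[546.81151067,   0.        , 275.77664494],
       [  0.        , 546.81151067, 207.24819154],
       [  0.        ,   0.        ,   1.        ]]), 'k1': 0.032465120147808564, 'view': array([[-0.31630837,  0.9485475 , -0.01437521,  0.15750975],
       [ 0.71890645,  0.22978882, -0.65602638, -0.32132455],
       [-0.61896892, -0.21784106, -0.75460105,  1.48484726],
       [ 0.        ,  0.        ,  0.        ,  1.      
[... 301 characters left out ...]
2, -0.15688827,  0.52629256],
       [ 0.15742304, -0.02662689, -0.98717222,  1.04223617],
       [ 0.        ,  0.        ,  0.        ,  1.        ]])}
wrist {'mtx': array([[342.03253102,   0.        , 283.57462681],
       [  0.        , 342.03253102, 208.64507199],
       [  0.        ,   0.        ,   1.        ]]), 'k1': -0.04671529281737806, 'view': array([[-2.96361871e-01,  9.55075720e-01,  1.05328779e-04,
         5.48681432e-01],
       [ 9.15036767e-01,  2.83906104e-01,  2.86539769e-01,
        -3.60141869e-02],
       [ 2.73637273e-01,  8.50158417e-02, -9.58068343e-01,
         3.78427540e-01],
       [ 0.00000000e+00,  0.00000000e+00,  0.00000000e+00,
         1.00000000e+00]])}
```

View pics/a_scene.png

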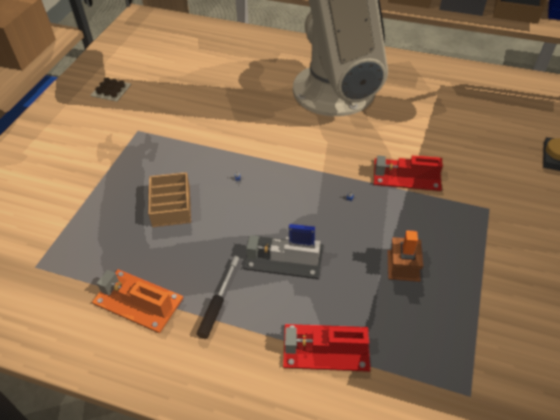

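View pics/a_top.png

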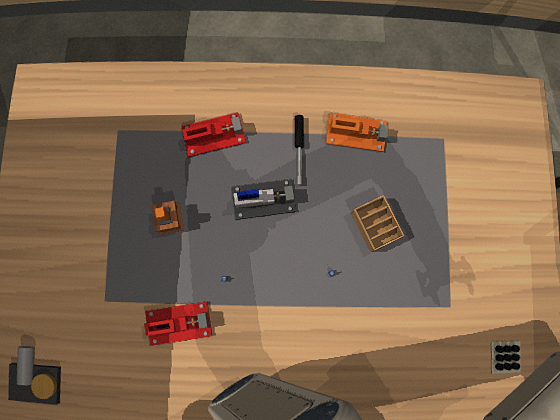

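View pics/a_wrist.png

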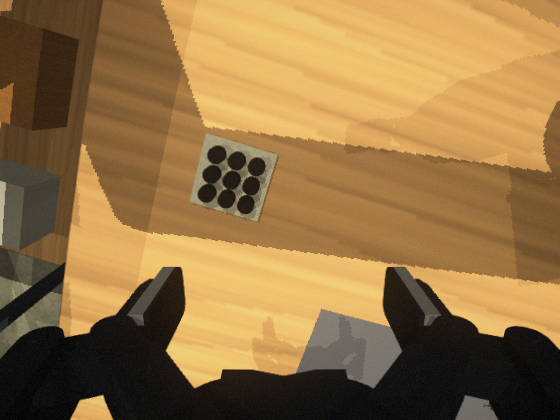

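```bash
cat > h.py <<'E'
import numpy as np, cv2
from scipy.spatial.transform import Rotation as R
from bench import arm, eyes, masks_of, tip_of
def proj(P,c):
    P=np.atleast_2d(P);V=c['view'];q=P@V[:3,:3].T+V[:3,3]
    s=q[:,:2]/q[:,2:];r2=(s**2).sum(1,keepdims=True);s=s*(1+c['k1']*r2)
    return s@np.array([[c['mtx'][0,0],0],[0,c['mtx'][1,1]]])+c['mtx'][:2,2]
def ray(uv,c):
    d=(np.asarray(uv,float)-c['mtx'][:2,2])/c['mtx'][0,0]
    s=d.copy()
    for _ in range(20): s=d/(1+c['k1']*(s@s))
    Rm=c['view'][:3,:3];return -Rm.T@c['view'][:3,3], Rm.T@np.array([s[0],s[1],1])
def atz(uv,z,c):
    o,d=ray(uv,c);return o+d*(z-o[2])/d[2]
def tri(obs):
    A=np.zeros((3,3));b=np.zeros(3)
    for uv,c in obs:
        o,d=ray(uv,c);d=d/np.linalg.norm(d);M=np.eye(3)-np.outer(d,d);A+=M;b+=M@o
    return np.linalg.solve(A,b)
def grab(cam,name=None):
    f=eyes.grab_frame(cam);c=eyes.camera_info(cam)
    if name: cv2.imwrite(f'pics/{name}.png',f[:,:,::-1])
    return f,c
def tool():
    s=arm.sense();return s['position'],R.from_rotvec(s['tcp_rot']).as_matrix(),s
def delta(target,yaw_y=None):
    """target TCP xyz world -> tool shift"""
    p,M,s=tool();return M.T@(np.asarray(target)-p)
E
python3 - <<'E'
from h import *
for c in ["scene","top"]:
    grab(c)
    ci=eyes.camera_info(c)
    for t,z in [("bracket",0),("socket",.052),("stop",.026),("lid",.018),("rest",0),("fork",.006),("fork_handle",.077),("bin",0),("bar",.026),("switch_a",0),("driver",0)]:
        for d in tip_of(c,t)[:4]:
            print(c,t,round(d['conf'],2),np.round(d['location'],1),np.round(atz(d['location'],z,ci),4))
p,M,s=tool();print(M)
c=eyes.camera_info("wrist");V=c['view'];C=-V[:3,:3].T@V[:3,3]
print("cam in tool",M.T@(C-p)); print(M.T@V[:3,:3].T)
E
```

```text
scene bracket 0.98 [403.5 176. ] [0.2713 0.2355 0.    ]
scene bracket 0.91 [325.6 349.2] [0.7453 0.1769 0.    ]
scene bracket 0.8 [138.8 301.5] [ 0.7602 -0.1905  0.    ]
scene bracket 0.75 [287.5 253.9] [0.5651 0.0478 0.    ]
scene socket 0.89 [425.9 159.5] [0.2581 0.2747 0.052 ]
scene socket 0.81 [147.2 292.8] [ 0.7641 -0.1596  0.052 ]
scene socket 0.55 [301.5 243.3] [0.5683 0.0777 0.052 ]
scene stop 0.96 [256.6 243.6] [ 0.5779 -0.014   0.026 ]
scene stop 0.77 [294.3 344.8] [0.7672 0.1245 0.026 ]
scene stop 0.65 [388.6 162.4] [0.2647 0.196  0.026 ]
scene stop 0.57 [111.7 281.1] [ 0.7481 -0.2492  0.026 ]
scene lid 0.89 [299.3 253.4] [0.5692 0.074  0.018 ]
scene lid 0.2 [216.8 298.4] [ 0.7176 -0.0442  0.018 ]
scene rest 0.62 [301.6 242.3] [0.5276 0.0668 0.    ]
scene rest 0.59 [403.6 264.4] [0.5182 0.2781 0.    ]
scene fork 0.91 [403.3 267.9] [0.5313 0.2788 0.006 ]
scene fork 0.41 [170.9 203.4] [ 0.5168 -0.2385  0.006 ]
scene fork 0.21 [400.7 264.6] [0.5249 0.2725 0.006 ]
scene fork_handle 0.68 [408.1 241.1] [0.5193 0.2745 0.077 ]
scene bin 0.43 [301. 240.] [ 0.5222  0.0639 -0.    ]
s
[... 1267 characters left out ...]
0.2644 0.2082 0.026 ]
top bar 0.57 [271.4 192.1] [0.5871 0.0229 0.026 ]
top bar 0.5 [222.4 129.2] [0.7469 0.1502 0.026 ]
top bar 0.44 [370.  130.3] [ 0.7548 -0.2253  0.026 ]
top switch_a 0.59 [329.7 273.8] [ 0.3906 -0.1249  0.    ]
top switch_a 0.52 [222.1 278.7] [0.3739 0.1391 0.    ]
top driver 0.69 [300.9 143.1] [ 0.7235 -0.0502  0.    ]
[[ 3.56925685e-05 -2.95287917e-01  9.55408313e-01]
 [ 1.71227445e-06  9.55408314e-01  2.95287917e-01]
 [-9.99999999e-01 -8.90366296e-06  3.46065906e-05]]
cam in tool [-0.14220467  0.00103858 -0.07338579]
[[ 1.31613630e-03 -2.86587257e-01  9.58053241e-01]
 [ 9.99998447e-01  1.50050794e-03 -9.24904548e-04]
 [-1.17250063e-03  9.58052970e-01  2.86588787e-01]]
```

send_rows([
  [[0,0,0.024,0.053,0],[0,0,0.048,0.106,0.04],[0,0,0.073,0.16,0.08],[0,0,0.098,0.214,0.12],[0,0,0.122,0.268,0.16],[0,0,0.147,0.322,0.175],[0,0,0.172,0.375,0.175],[0,0,0.172,0.375,0.175]],
])

```text
time: 2.35
position: [0.4722, -0.2477, 0.2306]
tcp_rot: [-0.101, 1.569, 0.102]
wrist_force: [-0.7, 0.0, -0.3]
grip_width: 0.0853
```

Run:
```python
from h import *
s=arm.sense();print(s['time'],s['joints'],s['position'],R.from_rotvec(s['tcp_rot']).as_matrix()[:,1])
grab("wrist","w1")
```

```text
2.35 [-1.89815997e-01  2.22511309e-01  6.39847943e-02 -5.43042000e-04
 -1.41291450e+00 -1.25151822e+00] [ 0.47217239 -0.24774416  0.23060853] [-1.29015745e-01  9.91642290e-01  7.11495871e-04]
```

View pics/w1.png

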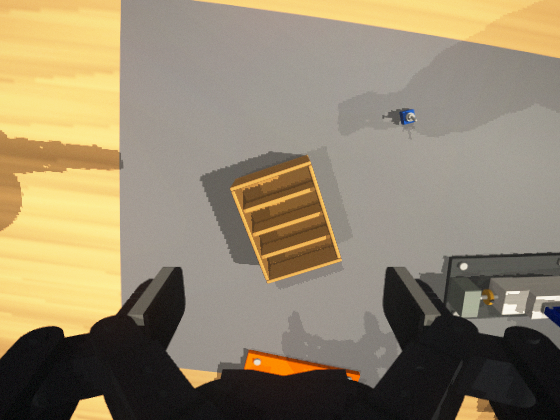

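Run:
```python
import cv2
f=cv2.imread('pics/w1.png');a=cv2.resize(f[140:300,200:360],(640,640),interpolation=cv2.INTER_CUBIC);cv2.imwrite('pics/w1z.png',a)
```

```text
(no output)
```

View pics/w1z.png

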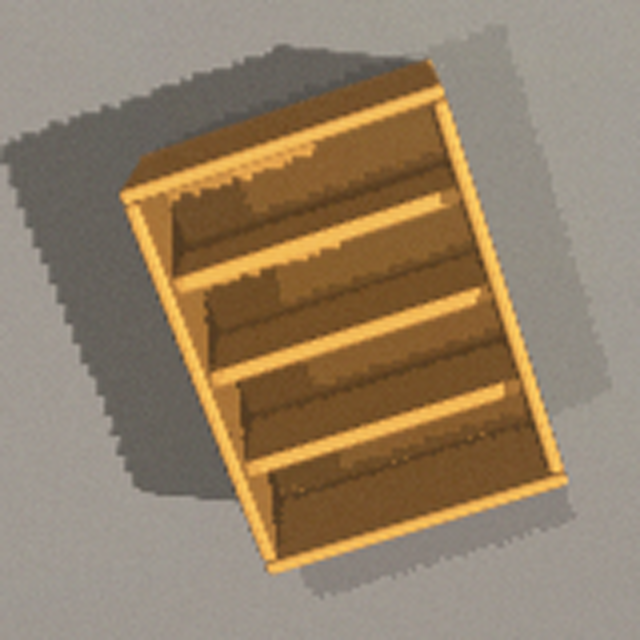

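```bash
cat >> h.py <<'E'
from scipy.optimize import least_squares
def fitpose(pts3,uv,c,x0):
    """pts3 local, planar pose x,y,yaw (z known 0)"""
    pts3=np.asarray(pts3,float);uv=np.asarray(uv,float)
    def f(p):
        cs,sn=np.cos(p[2]),np.sin(p[2]);Q=pts3.copy();Q[:,0]=p[0]+cs*pts3[:,0]-sn*pts3[:,1];Q[:,1]=p[1]+sn*pts3[:,0]+cs*pts3[:,1]
        return (proj(Q,c)-uv).ravel()
    r=least_squares(f,x0);return r.x,r.fun.reshape(-1,2)
E
python3 - <<'E'
from h import *
c=eyes.camera_info("wrist");np.save('w1_view.npy',c['view'])
z=np.array([(122,190),(443,88),(567,480),(270,572)])/4+[200,140]-.4
W=[atz(u,.045,c) for u in z];print(np.round(W,4));W=np.array(W)
print(np.linalg.norm(np.diff(W,axis=0),axis=1))
# x-axis along long side (from corner0-1 edge to 2-3 edge)
L=[(-.056,-.042,.045),(-.056,.042,.045),(.056,.042,.045),(.056,-.042,.045)]
print(fitpose(L,z,c,[.51,-.246,-.3]),) 
L=[(a*1,b,c_) for a,b,c_ in L]
E
```

```text
[[ 0.48   -0.3003  0.045 ]
 [ 0.445  -0.2258  0.045 ]
 [ 0.5427 -0.1779  0.045 ]
 [ 0.5796 -0.2522  0.045 ]]
[0.08234629 0.10885319 0.08287702]
(array([ 0.51206926, -0.23900069,  0.45136154]), array([[-0.91246609, -0.14169658],
       [ 0.42230706, -1.64727973],
       [ 0.83134157,  1.33037138],
       [-0.32189633,  0.95242432]]))
```

send_rows([
  [[0,0,0.045,0.016,0],[0,0,0.09,0.032,0],[0,0,0.135,0.048,0],[0,0,0.18,0.063,0],[0,0,0.225,0.078,0],[0,0,0.268,0.093,0],[0,0,0.268,0.093,0],[0,0,0.268,0.093,0]],
])

```text
time: 3.4
position: [0.5286, 0.0261, 0.2314]
tcp_rot: [-0.098, 1.569, 0.097]
wrist_force: [0.5, -0.7, -0.3]
grip_width: 0.0852
```

Run:
```python
from h import *
f,c=grab("wrist","w2");np.save('w2_view.npy',c['view']);s=arm.sense();print(s['time'],s['position'],s['joints'])
a=cv2.resize(f[100:320,170:450],(800,629),interpolation=cv2.INTER_CUBIC)[:600];cv2.imwrite('pics/w2z.png',a[:,:,::-1])
```

```text
3.45 [0.52861931 0.02582917 0.231496  ] [ 3.45065420e-01  2.13675120e-01  5.45554909e-02  2.88699200e-04
 -1.41157690e+00 -1.79250328e+00]
```

View pics/w2.png

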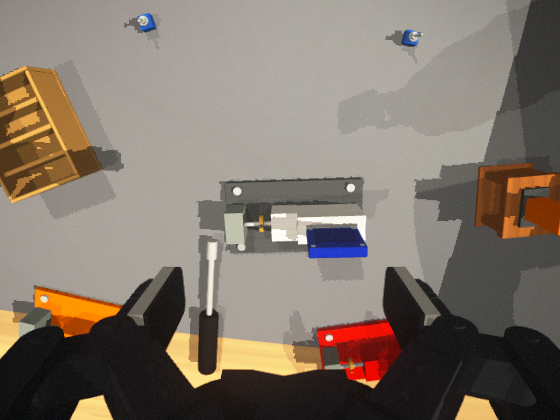

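View pics/w2z.png

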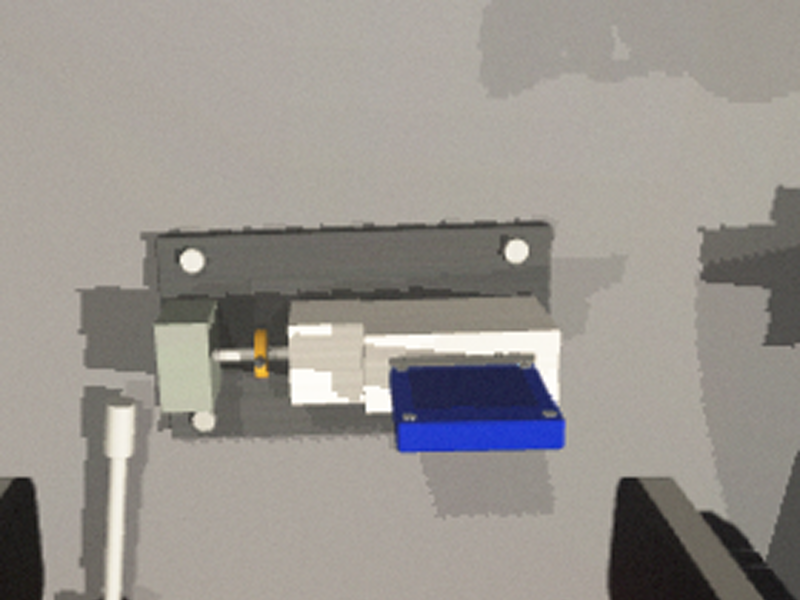

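Run:
```python
from h import *
c=eyes.camera_info("wrist");print(np.abs(c['view']-np.load('w2_view.npy')).max())
D=[((-17,-73,40),(157,322)),((-17,-54,40),(210,321)),((17,-54,40),(213,411)),((17,-73,40),(161,411)),
((-15,-25,40),(290,323)),((15,-25,40),(290,403)),((-42,-76,8),(158,236)),((-42,76,8),(550,222)),((-14,70,52),(558,329)),((-14,2,52),(365,335)),((14,2,52),(365,411)),((42,-76,8),(172,437))]
L=np.array([d[0] for d in D])/1000.;uv=np.array([d[1] for d in D])/2.857+[170,100]-.35
x,r=fitpose(L,uv,c,[.573,.046,.12]);print(x,np.round(r,1))
# with free camera z offset
def f(p):
    cs,sn=np.cos(p[2]),np.sin(p[2]);Q=L.copy();Q[:,0]=p[0]+cs*L[:,0]-sn*L[:,1];Q[:,1]=p[1]+sn*L[:,0]+cs*L[:,1];Q[:,2]+=p[3]
    return (proj(Q,c)-uv).ravel()
s=least_squares(f,[*x,0]);print(s.x,np.abs(s.fun).max())
x=s.x
# collar near face estimate, top of collar z=35+dz ; zoom (268,332)
for u in [(253,355),(268,355)]:
    p=atz(np.array(u)/2.857+[170,100]-.35,.033+x[3],c);d=p[:2]-x[:2];print('collar y',-np.sin(x[2])*d[0]+np.cos(x[2])*d[1])
# compare top/scene predictions
for cam,locs in (("scene",dict(socket=(301.5,243.3),stop=(256.6,243.6))),("top",dict(socket=(249.7,198.4),stop=(285.4,195.6)))):
    ci=eyes.camera_info(cam)
    for n,l in (("socket",(0,.036,.052)),("stop",(0,-.054,.026))):
        P=np.array([x[0]+np.cos(x[2])*l[0]-np.sin(x[2])*l[1],x[1]+np.sin(x[2])*l[0]+np.cos(x[2])*l[1],l[2]]);print(cam,n,proj(P,ci),locs[n])
```

```text
0.0
[0.5720566  0.04401834 0.15608645] [[-1.   0.3]
 [-1.   0.1]
 [ 0.1 -0.6]
 [ 0.3 -0.1]
 [-0.6  0.4]
 [ 0.6 -0.3]
 [-1.  -0.1]
 [ 1.1  0.6]
 [ 1.1  0.1]
 [-0.  -0. ]
 [ 0.5 -0.3]
 [ 0.   0.3]]
[ 0.57297882  0.04403701  0.15600872 -0.00276618] 0.8940626969828713
collar y -0.038979101271299735
collar y -0.03339811304596711
scene socket [[302.58696573 243.17462591]] (301.5, 243.3)
scene stop [[258.2025893  245.48875549]] (256.6, 243.6)
top socket [[247.54033608 197.38821756]] (249.7, 198.4)
top stop [[284.43512571 194.67900079]] (285.4, 195.6)
```

send_rows([
  [[0,0,0.045,-0.005,0],[0,0,0.09,-0.01,0],[0,0,0.135,-0.015,0],[0,0,0.18,-0.02,0],[0,0,0.22,-0.024,0],[0,0,0.249,-0.027,0],[0,0,0.249,-0.027,0],[0,0,0.249,-0.027,0]],
])

```text
time: 4.45
position: [0.4715, 0.2695, 0.2314]
tcp_rot: [-0.097, 1.568, 0.097]
wrist_force: [0.1, -0.5, -0.3]
grip_width: 0.0853
```

Run:
```python
from h import *
f,c=grab("wrist","w3");np.save('w3_view.npy',c['view']);s=arm.sense();print(s['time'],s['position'],s['joints'])
a=cv2.resize(f[130:310,190:430],(800,600),interpolation=cv2.INTER_CUBIC)[:600];cv2.imwrite('pics/w3z.png',a[:,:,::-1])
```

```text
4.5 [0.47149328 0.26946025 0.23151588] [ 8.07646277e-01  2.41111354e-01  9.02006562e-02  2.21059017e-04
 -1.41976998e+00 -2.25530500e+00]
```

View pics/w3.png

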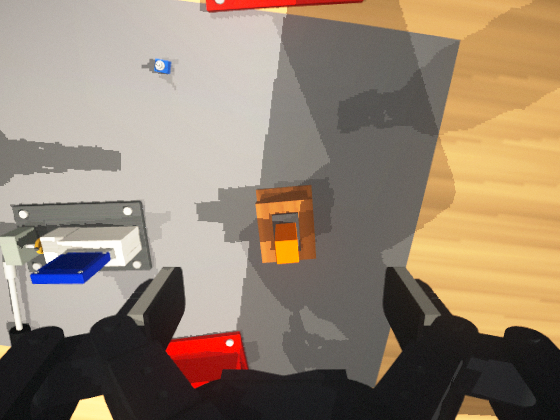

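View pics/w3z.png

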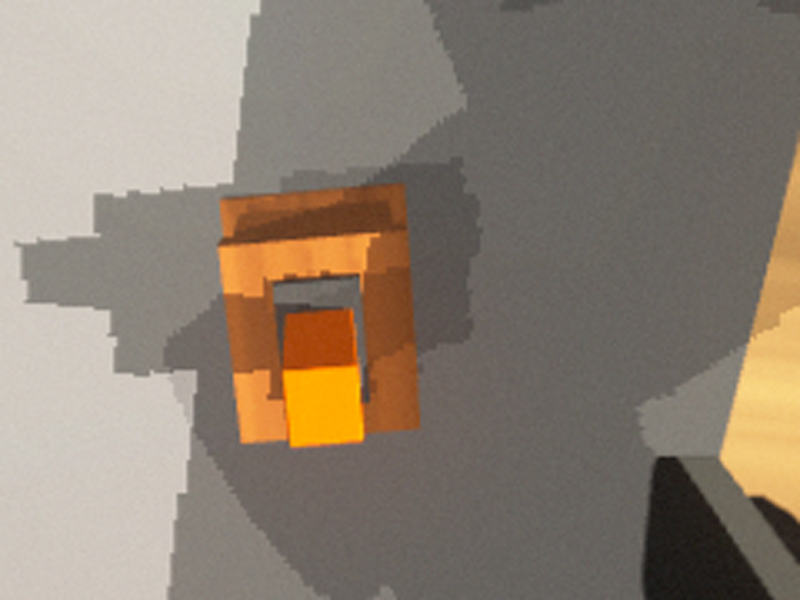

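Run:
```python
from h import *
c=eyes.camera_info("wrist")
def go(D,x0):
    L=np.array([d[0] for d in D])/1000.;uv=np.array([d[1] for d in D])/(10/3)+[190,130]-.35
    x,r=fitpose(L,uv,c,x0);print(x,np.round(r,1).tolist())
    def f(p):
        cs,sn=np.cos(p[2]),np.sin(p[2]);Q=L.copy();Q[:,0]=p[0]+cs*L[:,0]-sn*L[:,1];Q[:,1]=p[1]+sn*L[:,0]+cs*L[:,1];Q[:,2]+=p[3]
        return (proj(Q,c)-uv).ravel()
    s=least_squares(f,[*x,0]);print(s.x,np.abs(s.fun).max())
r=[((-32,-28,50),(218,243)),((-32,28,50),(408,232)),((32,28,50),(420,428)),((32,-28,50),(240,444))]
h=[((-11,-10,100),(284,370)),((-11,10,100),(358,365)),((11,10,100),(364,442)),((11,-10,100),(290,448)),((-20,-13,54),(272,284)),((-20,13,54),(359,276))]
go(r,[.52,.275,.12]);go(h,[.52,.275,.12]);go(r+h,[.52,.275,.12])
M=tool()[1];print(M[:,1],M[:,2])
```

```text
[0.51820339 0.27845565 0.20456965] [[0.1, 0.6], [0.0, -0.5], [-0.1, 0.3], [-0.0, -0.5]]
[0.51789801 0.27841212 0.20456579 0.00085475] 0.5594755513058658
[0.51809718 0.2786914  0.21439454] [[-0.8, 0.2], [0.2, -0.3], [0.3, -0.1], [-0.2, -0.0], [0.1, 0.1], [0.5, 0.2]]
[ 0.51854304  0.27875405  0.21433993 -0.00111715] 0.7834278406181738
[0.51814051 0.27858156 0.20651011] [[0.2, 0.6], [0.1, -0.6], [0.0, 0.2], [0.2, -0.5], [-0.9, 0.1], [0.1, -0.1], [0.1, 0.0], [-0.4, -0.1], [0.2, -0.0], [0.5, 0.3]]
[5.18129551e-01 2.78580009e-01 2.06510163e-01 2.85241569e-05] 0.8750321629629525
[-1.22859633e-01  9.92424053e-01 -9.61938962e-05] [9.92424029e-01 1.22859652e-01 2.27777999e-04]
```

send_rows([
  [[0,0,0.002,0.025,-0.05],[0,0,0.0033,0.0473,-0.084],[0,0.02,0.0033,0.0473,-0.084],[0,0.07,0.0033,0.0473,-0.084],[0,0.12,0.0033,0.0473,-0.084],[0,0.1695,0.0033,0.0473,-0.084],[0,0.1695,0.0033,0.0473,-0.084],[0,0.1695,0.0033,0.0473,-0.084]],
])

```text
time: 5.5
position: [0.5192, 0.28, 0.0642]
tcp_rot: [-0.163, 1.561, 0.164]
wrist_force: [0.7, -1.1, 1.5]
grip_width: 0.0852
```

Run:
```python
from h import *
f,c=grab("wrist","w4");s=arm.sense();print(s['time'],s['position'],R.from_rotvec(s['tcp_rot']).as_matrix()[:,1])
```

```text
5.55 [0.51943385 0.28058007 0.06470339] [-0.20712563  0.97831306  0.00159004]
```

View pics/w4.png

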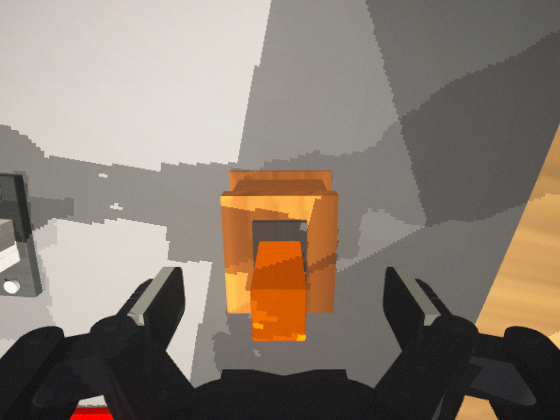

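send_rows([
  [[0,0,-0.0015,-0.001,0],[120,0,-0.0015,-0.001,0],[255,0,-0.0015,-0.001,0],[255,0,-0.0015,-0.001,0],[255,0,-0.0015,-0.001,0],[255,0,-0.0015,-0.001,0],[255,0,-0.0015,-0.001,0],[255,0,-0.0015,-0.001,0]],
], force=60)

```text
time: 6.55
position: [0.517, 0.2784, 0.0619]
tcp_rot: [-0.164, 1.564, 0.164]
wrist_force: [-0.5, 0.2, 2.2]
grip_width: 0.0193
```

Run:
```python
from h import *
s=arm.sense();print(s['time'],s['position'],s['grip_width'],s['wrist_force'],s['torque'],R.from_rotvec(s['tcp_rot']).as_matrix()[:,1:])
f,c=grab("wrist","w5");s=arm.sense();print(s['position'])
```

```text
6.55 [0.51704665 0.27843618 0.06192914] 0.019288680767185748 [-0.51660798  0.23134725  2.23663282] [ 0.08442514  0.03817795 -0.01636748] [[-2.07367473e-01  9.78263069e-01]
 [ 9.78263104e-01  2.07367401e-01]
 [ 1.75388144e-04  3.58483763e-04]]
[0.51702534 0.27839005 0.0618986 ]
```

View pics/w5.png

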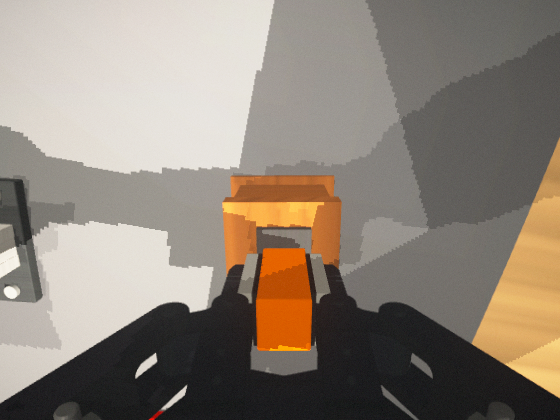

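send_rows([
  [[255,-0.03,0,0,0],[255,-0.08,0,0,0],[255,-0.13,0,0,0],[255,-0.14,-0.05,0.001,0.02],[255,-0.14,-0.11,0.002,0.04],[255,-0.14,-0.17,0.003,0.053],[255,-0.14,-0.23,0.004,0.053],[255,-0.14,-0.27,0.004,0.053]],
])

```text
time: 7.6
position: [0.5766, 0.0125, 0.2012]
tcp_rot: [-0.121, 1.569, 0.121]
wrist_force: [0.0, 0.8, -0.7]
grip_width: 0.0196
```

send_rows([
  [[255,0,0,0,0],[255,0,0,0,0],[255,0,0,0,0],[255,0.02,0,0,0],[255,0.04,0,0,0],[255,0.05,0,0,0],[255,0.05,0,0,0],[255,0.05,0,0,0]],
])

```text
time: 8.6
position: [0.5773, 0.0152, 0.1527]
tcp_rot: [-0.123, 1.566, 0.123]
wrist_force: [-0.4, 0.4, 0.2]
grip_width: 0.0192
```

Run:
```python
from h import *
f,c=grab("wrist","w6");s=arm.sense();print(s['time'],s['position'],s['grip_width'],s['wrist_force'],s['torque'],R.from_rotvec(s['tcp_rot']).as_matrix()[:,1])
a=cv2.resize(f[150:330,180:420],(800,600),interpolation=cv2.INTER_CUBIC)[:600];cv2.imwrite('pics/w6z.png',a[:,:,::-1])
g,_=grab("scene");a=cv2.resize(g[170:290,200:360],(800,600),interpolation=cv2.INTER_CUBIC);cv2.imwrite('pics/s6z.png',a[:,:,::-1])
```

```text
8.65 [0.57737396 0.01521511 0.15277592] 0.019140013499055884 [-0.28505879  0.16710797 -0.134469  ] [ 0.02391263 -0.03626529  0.00609605] [-1.55582475e-01  9.87822902e-01 -9.09929754e-05]
```

View pics/w6z.png

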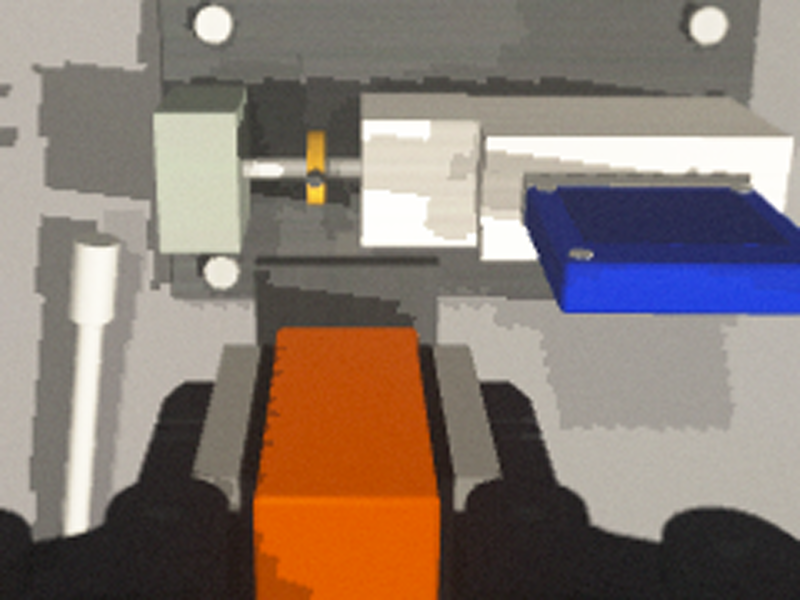

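View pics/s6z.png

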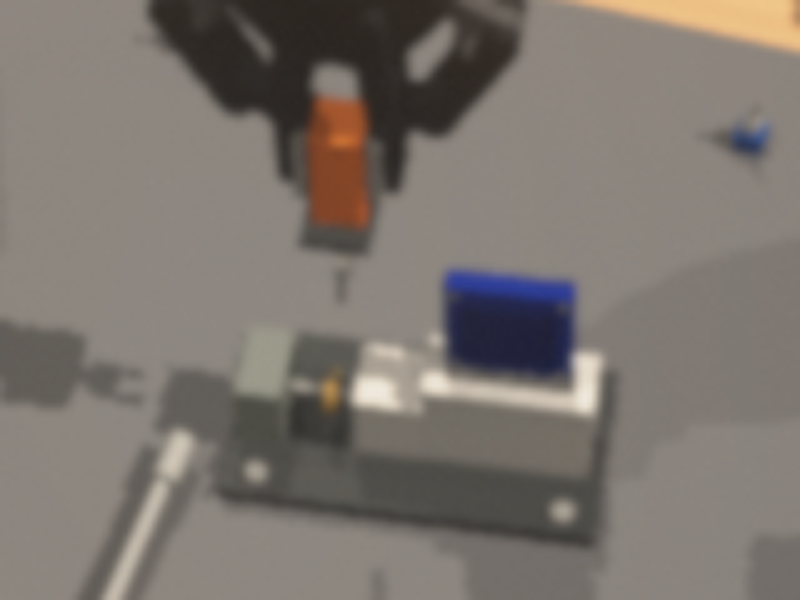

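Run:
```python
from h import *
c=eyes.camera_info("wrist");p,M,s=tool()
D=[((-11,-10,94),(255,496)),((-11,10,94),(438,496)),((-11,-10,48),(277,328)),((-11,10,48),(417,328)),((-20,-13,48),(257,262)),((-20,13,48),(438,262))]
L=np.array([d[0] for d in D])/1000.;uv=np.array([d[1] for d in D])/(10/3)+[180,150]-.35
def f(q):
    cs,sn=np.cos(q[2]),np.sin(q[2]);Q=L.copy();Q[:,0]=q[0]+cs*L[:,0]-sn*L[:,1];Q[:,1]=q[1]+sn*L[:,0]+cs*L[:,1];Q[:,2]+=q[3]
    return (proj(Q,c)-uv).ravel()
r=least_squares(f,[p[0],p[1],.156,p[2]-.056]);print(r.x,np.round(r.fun,1));F=r.x
print('fork-TCP tool',M.T@(np.array([F[0],F[1],F[3]])-p))
# bracket refit
D=[((-17,-73,40),(155,111)),((-17,-54,40),(240,111)),((17,-54,40),(241,251)),((17,-73,40),(161,251)),((-15,-25,40),(361,121)),((15,-25,40),(362,246)),((-14,2,52),(482,136)),((14,2,52),(481,260)),((-14,70,52),(792,136)),((15,2,40),(476,246))]
L=np.array([d[0] for d in D])/1000.;uv=np.array([d[1] for d in D])/(10/3)+[180,150]-.35
r=least_squares(f,[.572,.044,.156,0]);print(r.x,np.round(r.fun.reshape(-1,2),1).tolist());B=r.x
d=F[:2]-B[:2];cs,sn=np.cos(B[2]),np.sin(B[2])
print('fork in bracket',cs*d[0]+sn*d[1],-sn*d[0]+cs*d[1],F[3]-B[3],'yaw diff',F[2]-B[2])
for u,z in (((326,167),.028),((306,167),.028),((316,130),.035),((316,204),.035),((361,167),.026)):
    P=atz(np.array(u)/(10/3)+[180,150]-.35,z+B[3],c);d=P[:2]-B[:2];print(u,cs*d[0]+sn*d[1],-sn*d[0]+cs*d[1])
```

```text
[0.57959165 0.01647118 0.15654158 0.09434616] [-0.7 -0.2  0.8 -0.1  0.3 -1.1 -0.2 -1.  -0.4  1.2  0.1  1.2]
fork-TCP tool [0.05835519 0.00095773 0.00237893]
[ 0.57292043  0.04427487  0.15672287 -0.00169596] [[-0.2, 0.4], [-1.0, 0.4], [-0.1, 0.2], [0.0, 0.2], [0.5, -0.1], [0.0, -0.6], [1.1, 0.4], [0.1, -0.9], [-0.3, 0.6], [-0.1, -0.6]]
fork in bracket 0.0022497937731324486 -0.02850418618445381 0.0960421193318339 yaw diff -0.00018128694124969202
(326, 167) -0.0006678894196865855 -0.03374106083786605
(306, 167) -0.0006643353768937535 -0.0386226131894959
(316, 130) -0.011605428117765482 -0.035914216302137175
(316, 204) 0.006625011508984488 -0.03604589917203834
(361, 167) -0.00012855670720579105 -0.025175816738041895
```

Run:
```python
from h import *
c=eyes.camera_info("wrist");p,M,s=tool()
f_=cv2.imread('pics/w6.png')
print(s['position'])
a=f_[215:300,284].astype(int);print([(215+i,*v) for i,v in enumerate(a) if 225<=215+i<=255])
D=[((-11,-10,94),(255,496)),((-11,10,94),(438,496)),((-11,-10,48),(277,328)),((-11,10,48),(417,328)),((-20,-13,48),(257,265)),((-20,13,48),(438,265)),((-20,-13,44),(259,257)),((-20,13,44),(437,257))]
L=np.array([d[0] for d in D])/1000.;uv=np.array([d[1] for d in D])/(10/3)+[180,150]-.35
def f(q):
    cs,sn=np.cos(.1565),np.sin(.1565);Q=L.copy();Q[:,0]=q[0]+cs*L[:,0]-sn*L[:,1];Q[:,1]=q[1]+sn*L[:,0]+cs*L[:,1];Q[:,2]+=q[2]
    return (proj(Q,c)-uv).ravel()
r=least_squares(f,[p[0],p[1],p[2]-.056]);print(r.x,np.round(r.fun,1));F=r.x
print('fork-TCP tool',M.T@(np.array([F[0],F[1],F[2]])-p))
g=lambda q:f([*q,p[2]-.0577])
r=least_squares(g,[p[0],p[1]]);print(np.round(r.fun,1));F=r.x
print('fork-TCP tool',M.T@(np.array([F[0],F[1],0])-p))
```

```text
[0.57729751 0.01514139 0.15269745]
[(225, np.int64(113), np.int64(124), np.int64(129)), (226, np.int64(101), np.int64(110), np.int64(114)), (227, np.int64(61), np.int64(68), np.int64(73)), (228, np.int64(56), np.int64(62), np.int64(65)), (229, np.int64(73), np.int64(81), np.int64(83)), (230, np.int64(91), np.int64(103), np.int64(104)), (231, np.int64(98), np.int64(110), np.int64(108)), (232, np.int64(97), np.int64(106), np.int64(106)), (233, np.int64(99), np.int64(108), np.int64(110)), (234, np.int64(95), np.int64(104), np.int64(102)), (235, np.int64(97), np.int64(108), np.int64(106)), (236, np.int64(96), np.int64(105), np.int64(108)), (237, np.int64(96), np.int64(107), np.int64(107)), (238, np.int64(66), np.int64(74), np.int64(76)), (239, np.int64(59), np.int64(67), np.int64(68)), (240, np.int64(64), np.int64(71), np.int64(76)), (241, np.int64(62), np.int64(67), np.int64(72)), (242, np.int64(59), np.int64(63), np.int64(67)), (243, np.int64(59), np.int64(62), np.int64(68)), (244, np.int64(63), np.int64(69), np.int64(72)), (245, np.int64(59), np.int64(66), np.int64(68)), (246, np.int64(59), np.int64(65), np.int64(70)), (247, np.int64(59), np.int64(69), np.int64(70)), (248, np.int64(34), np.int64(76), np.int64(150)), (249, np.int64(21), np.int64(83), np.int64(187)), (250, np.int64(16), np.int64(81), np.int64(189)), (251, np.int64(17), np.int64(78), np.int64(189)), (252, np.int64(15), np.int64(81), np.int64(189)), (253, np.int64(12), np.int64(79), np.int64(189)), (254, np.int64(14), np.int64(79), np.int64(187)), (255, np.int64(16), np.int64(82), np.int64(191))]
[0.57996341 0.01655433 0.09377862] [-0.5 -0.1  0.8 -0.   0.4 -0.8 -0.3 -0.8 -0.2  0.6  0.1  0.7 -0.2  0.2
 -0.2  0.2]
fork-TCP tool [0.05892334 0.00098212 0.00275818]
[-0.8  0.4  1.1  0.4  0.2 -0.9 -0.1 -0.8 -0.4  0.4  0.3  0.5 -0.4 -0.1
 -0.  -0. ]
fork-TCP tool [0.15270093 0.00098312 0.0020428 ]
```

send_rows([
  [[255,0,-0.001,-0.0023,0],[255,0,-0.001,-0.0023,0],[255,0.015,-0.001,-0.0023,0],[255,0.03,-0.001,-0.0023,0],[255,0.042,-0.001,-0.0023,0],[255,0.05,-0.001,-0.0023,0],[255,0.05,-0.001,-0.0023,0],[255,0.05,-0.001,-0.0023,0]],
])

```text
time: 9.7
position: [0.5751, 0.0137, 0.1023]
tcp_rot: [-0.122, 1.566, 0.122]
wrist_force: [0.7, -0.1, 0.4]
grip_width: 0.0191
```

Run:
```python
from h import *
f,c=grab("wrist","w7");s=arm.sense();print(s['time'],s['position'],s['grip_width'],s['wrist_force'],s['torque'],R.from_rotvec(s['tcp_rot']).as_matrix()[:,1])
a=cv2.resize(f[150:330,180:420],(800,600),interpolation=cv2.INTER_CUBIC)[:600];cv2.imwrite('pics/w7z.png',a[:,:,::-1])
g,_=grab("scene");a=cv2.resize(g[190:280,230:350],(800,600),interpolation=cv2.INTER_CUBIC);cv2.imwrite('pics/s7z.png',a[:,:,::-1])
```

```text
9.75 [0.57513887 0.01371252 0.10236737] 0.019466322374558614 [ 0.32704218 -0.12887133 -0.1679149 ] [-0.02212229  0.03311514 -0.0365951 ] [-1.55256802e-01  9.87874144e-01 -4.50358874e-05]
```

View pics/w7z.png

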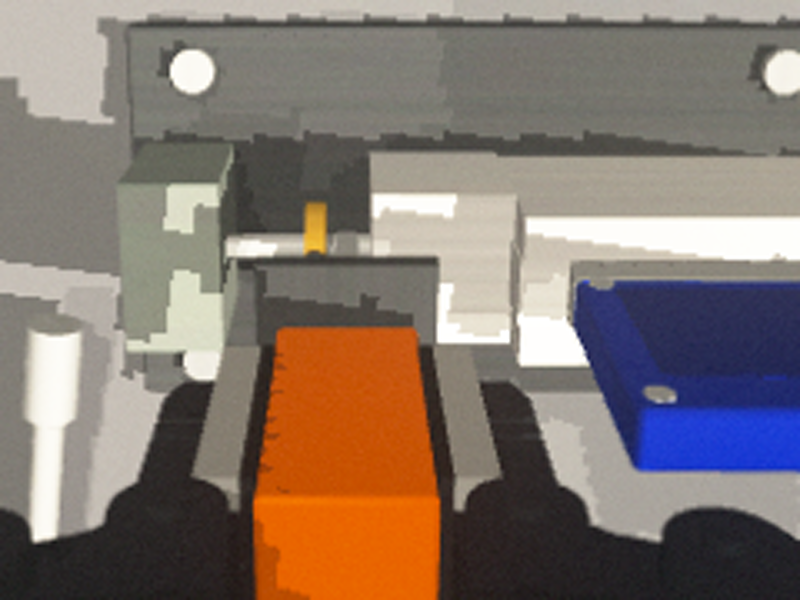

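View pics/s7z.png

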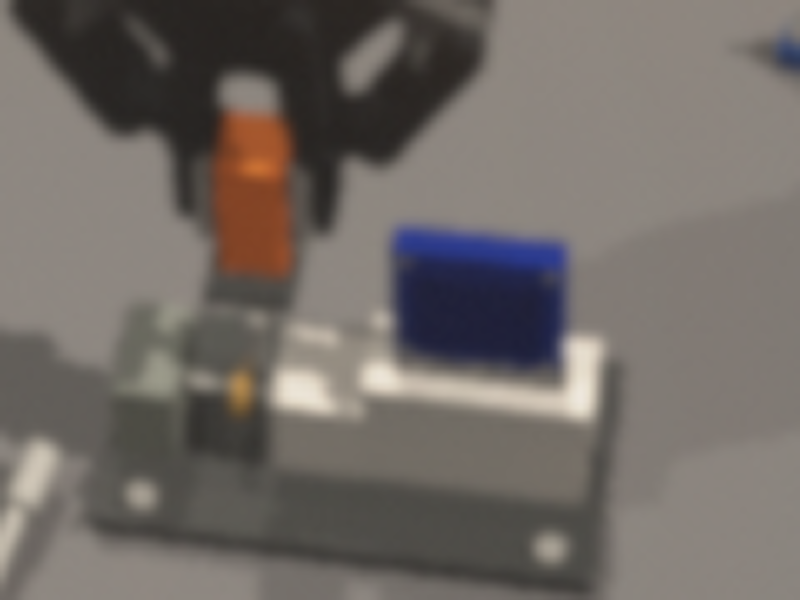

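Run:
```python
from h import *
c=eyes.camera_info("wrist");p,M,s=tool()
def f(q,L,uv):
    cs,sn=np.cos(q[2]),np.sin(q[2]);Q=L.copy();Q[:,0]=q[0]+cs*L[:,0]-sn*L[:,1];Q[:,1]=q[1]+sn*L[:,0]+cs*L[:,1];Q[:,2]+=q[3]
    return (proj(Q,c)-uv).ravel()
def P(D): return np.array([d[0] for d in D])/1000.,np.array([d[1] for d in D])/(10/3)+[180,150]-.35
D=[((-11,-10,94),(255,496)),((-11,10,94),(438,496)),((-11,-10,48),(277,328)),((-11,10,48),(417,328)),((-20,-13,48),(257,265)),((-20,13,48),(438,265)),((-20,-13,44),(259,257)),((-20,13,44),(437,257))]
F=least_squares(f,[p[0],p[1],.156,p[2]-.056],args=P(D)).x
D=[((-17,-73,40),(119,184)),((-17,-54,40),(222,184)),((17,-73,40),(128,351)),((-15,-25,40),(372,193)),((15,2,40),(514,344)),((-14,2,52),(524,217)),((14,2,52),(520,366)),((-15,2,40),(516,194)),((-42,-76,8),(129,23))]
r=least_squares(f,[.572,.044,.156,0],args=P(D));B=r.x;print(F,B,np.round(r.fun.reshape(-1,2),1).tolist())
d=F[:2]-B[:2];cs,sn=np.cos(B[2]),np.sin(B[2])
print('fork in bracket',cs*d[0]+sn*d[1],-sn*d[0]+cs*d[1],F[3]-B[3],'yaw diff',F[2]-B[2])
for u,z in (((326,245),.028),((340,245),.028),((270,236),.0285),((306,245),.028),((316,203),.027),((371,245),.026)):
    Q=atz(np.array(u)/(10/3)+[180,150]-.35,z+B[3],c);d=Q[:2]-B[:2];print(u,cs*d[0]+sn*d[1],-sn*d[0]+cs*d[1])
```

```text
[0.57772701 0.01511105 0.15563405 0.04351373] [ 5.72792490e-01  4.47158304e-02  1.54075960e-01 -5.49216476e-04] [[-0.2, -0.2], [-0.7, -0.1], [0.0, -0.4], [0.7, 0.4], [-1.0, -0.7], [1.0, 0.8], [-0.1, -0.8], [0.6, 0.2], [-0.5, 0.7]]
fork in bracket 0.000332706145092637 -0.03001136059598644 0.04406294774095916 yaw diff 0.0015580924842180932
(326, 245) -0.0007431886624087647 -0.03431870112762742
(340, 245) -0.0007529623590941913 -0.031499223876237985
(270, 236) -0.0027855194972250426 -0.04553325336705557
(306, 245) -0.0007289725813520694 -0.03834703837806967
(316, 203) -0.009277113571588752 -0.03631863360389844
(371, 245) -7.914935834437429e-05 -0.02521162514739884
```

send_rows([
  [[255,0,0.0002,-0.0005,0],[255,0.003,0.0002,-0.0005,0],[255,0.006,0.0002,-0.0005,0],[255,0.009,0.0002,-0.0005,0],[255,0.012,0.0002,-0.0005,0],[255,0.015,0.0002,-0.0005,0],[255,0.017,0.0002,-0.0005,0],[255,0.017,0.0002,-0.0005,0]],
])

```text
time: 10.8
position: [0.5741, 0.0137, 0.0846]
tcp_rot: [-0.122, 1.568, 0.122]
wrist_force: [-0.4, 0.1, -1.5]
grip_width: 0.0198
```

Run:
```python
from h import *
s=arm.sense();print(s['time'],s['position'],s['wrist_force'],s['torque'])
```

```text
10.8 [0.57407002 0.01373485 0.08458721] [-0.39723978  0.05009364 -1.52104139] [ 0.03266731  0.00042785 -0.01234268]
```

send_rows([
  [[255,0.0005,0,0,0],[255,0.001,0,0,0],[255,0.0015,0,0,0],[255,0.0015,0,0,0],[255,0.0015,0,0,0],[255,0.0015,0,0,0],[255,0.0015,0,0,0],[255,0.0015,0,0,0]],
])

```text
time: 11.8
position: [0.5742, 0.0138, 0.0833]
tcp_rot: [-0.122, 1.567, 0.122]
wrist_force: [-0.0, -0.2, -1.4]
grip_width: 0.0191
```

Run:
```python
from h import *
s=arm.sense();print(s['time'],s['position'],s['wrist_force'],s['torque'])
```

```text
11.8 [0.57417838 0.01375445 0.08331465] [-0.00185962 -0.15807309 -1.38145907] [0.05528184 0.01401576 0.02299335]
```

send_rows([
  [[255,0.0005,0,0,0],[255,0.001,0,0,0],[255,0.0015,0,0,0],[255,0.002,0,0,0],[255,0.002,0,0,0],[255,0.002,0,0,0],[255,0.002,0,0,0],[255,0.002,0,0,0]],
])

```text
time: 12.8
position: [0.5741, 0.0138, 0.0813]
tcp_rot: [-0.122, 1.567, 0.122]
wrist_force: [0.1, -0.7, -1.4]
grip_width: 0.0189
```

Run:
```python
from h import *
s=arm.sense();print(s['time'],s['position'],s['wrist_force'],s['torque'])
```

```text
12.8 [0.57414236 0.01378116 0.08129539] [ 0.14852271 -0.67078643 -1.38640488] [ 0.01077402  0.03030136 -0.01673838]
```

send_rows([
  [[255,0.001,0,0,0],[255,0.002,0,0,0],[255,0.003,0,0,0],[255,0.004,0,0,0],[255,0.005,0,0,0],[255,0.006,0,0,0],[255,0.007,0,0,0],[255,0.007,0,0,0]],
])

```text
time: 13.8
position: [0.5741, 0.0138, 0.0742]
tcp_rot: [-0.122, 1.567, 0.122]
wrist_force: [-0.3, -0.5, -1.7]
grip_width: 0.0192
```

Run:
```python
from h import *
s=arm.sense();print(s['time'],s['position'],s['wrist_force'],s['torque'])
```

```text
13.8 [0.5741112  0.01377194 0.07419151] [-0.32168554 -0.54552816 -1.70295855] [ 0.02248252 -0.0686803   0.00172667]
```

send_rows([
  [[255,0,-0.0003,0,0],[255,0,-0.0006,0,0],[255,0,-0.0009,0,0],[255,0,-0.0012,0,0],[255,0,-0.0015,0,0],[255,0,-0.0015,0,0],[255,0,-0.0015,0,0],[255,0,-0.0015,0,0]],
])

```text
time: 14.8
position: [0.5744, 0.0123, 0.0743]
tcp_rot: [-0.122, 1.567, 0.122]
wrist_force: [0.4, 0.7, -0.9]
grip_width: 0.0192
```

```bash
cat > st.py <<'E'
from h import *
p,M,s=tool();print(s['time'],s['position'],'Ftool',M.T@s['wrist_force'],'Ttool',M.T@s['torque'],'w',s['grip_width'])
B=np.array([.5728,.0445]);t=.1555;d=p[:2]-B;print('br xy',np.cos(t)*d[0]+np.sin(t)*d[1],-np.sin(t)*d[0]+np.cos(t)*d[1])
E
python3 st.py
```

```text
14.8 [0.57438996 0.01229567 0.07429843] Ftool [0.91595311 0.66142466 0.55855354] Ttool [-0.015715    0.00958469  0.01323491] w 0.019174689040705375
br xy -0.003416842219291889 -0.032062006022536886
```

send_rows([
  [[255,0,-0.0002,0,0],[255,0,-0.0004,0,0],[255,0,-0.0006,0,0],[255,0,-0.0008,0,0],[255,0,-0.001,0,0],[255,0,-0.001,0,0],[255,0,-0.001,0,0],[255,0,-0.001,0,0]],
])

```text
time: 15.8
position: [0.5745, 0.0113, 0.0743]
tcp_rot: [-0.122, 1.567, 0.122]
wrist_force: [0.3, 0.9, -1.3]
grip_width: 0.0192
```

```bash
python3 st.py
```

```text
15.8 [0.57453654 0.01130103 0.07428758] Ftool [1.26054152 0.84144174 0.46393163] Ttool [ 0.01411352 -0.03363073  0.03583839] w 0.019198510095810403
br xy -0.0034260687968965383 -0.033067341200422845
```

send_rows([
  [[255,0,-0.0002,0,0],[255,0,-0.0004,0,0],[255,0,-0.0006,0,0],[255,0,-0.0008,0,0],[255,0,-0.001,0,0],[255,0,-0.001,0,0],[255,0,-0.001,0,0],[255,0,-0.001,0,0]],
])

```text
time: 16.8
position: [0.5747, 0.0104, 0.0743]
tcp_rot: [-0.122, 1.567, 0.122]
wrist_force: [-1.5, 4.6, -0.4]
grip_width: 0.0192
```

```bash
python3 st.py
```

```text
16.8 [0.57470611 0.01043707 0.07427974] Ftool [ 0.39985868  4.76332291 -0.78395661] Ttool [0.01404536 0.1940717  1.97020222] w 0.019198532872899764
br xy -0.00339235393924723 -0.03394714038313929
```

send_rows([
  [[255,0,-0.0004,0,0],[255,0,-0.0008,0,0],[255,0,-0.0012,0,0],[255,0,-0.0016,0,0],[255,0,-0.002,0,0],[255,0,-0.002,0,0],[255,0,-0.002,0,0],[255,0,-0.002,0,0]],
])

```text
time: 17.8
position: [0.575, 0.0083, 0.0743]
tcp_rot: [-0.122, 1.567, 0.122]
wrist_force: [-2.2, 4.7, 1.0]
grip_width: 0.019
```

```bash
python3 st.py
```

```text
17.8 [0.57503074 0.00834244 0.07428904] Ftool [-1.00590365  4.98071249 -1.42914335] Ttool [0.00366547 0.11460426 1.95636817] w 0.01902617802871619
br xy -0.003396043267539266 -0.03606677467590086
```

send_rows([
  [[255,0,-0.0003,0,0],[255,0,-0.0006,0,0],[255,0,-0.0009,0,0],[255,0,-0.0012,0,0],[255,0,-0.0015,0,0],[255,0,-0.0015,0,0],[255,0,-0.0015,0,0],[255,0,-0.0015,0,0]],
])

```text
time: 18.8
position: [0.5752, 0.007, 0.0743]
tcp_rot: [-0.122, 1.567, 0.122]
wrist_force: [-0.4, 5.3, -0.1]
grip_width: 0.0193
```

```bash
python3 st.py
python3 - <<'E'
from h import *
g,_=grab("scene");a=cv2.resize(g[190:280,230:350],(800,600),interpolation=cv2.INTER_CUBIC);cv2.imwrite('pics/s8z.png',a[:,:,::-1])
E
```

```text
18.8 [0.57521851 0.00697753 0.07426991] Ftool [0.0875407  5.25130395 0.45742123] Ttool [-0.01414551  0.14981122  2.13595914] w 0.019334598167996143
br xy -0.0034219281215385343 -0.03744429876986738
```

View pics/s8z.png

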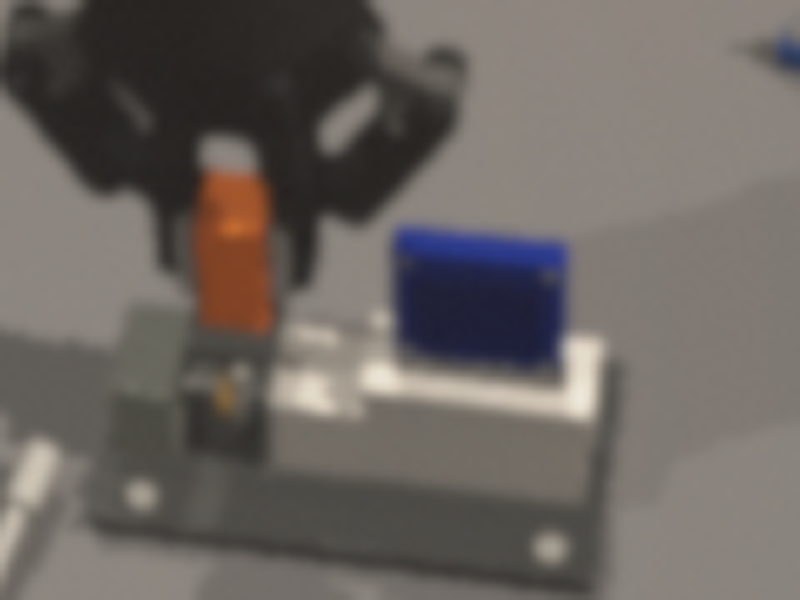

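send_rows([
  [[255,0,-0.0002,0,0],[255,0,-0.0004,0,0],[255,0,-0.0006,0,0],[255,0,-0.0008,0,0],[255,0,-0.0008,0,0],[255,0,-0.0008,0,0],[255,0,-0.0008,0,0],[255,0,-0.0008,0,0]],
])

```text
time: 19.85
position: [0.5753, 0.0063, 0.0743]
tcp_rot: [-0.122, 1.567, 0.123]
wrist_force: [-1.8, 5.7, -0.6]
grip_width: 0.0192
```

```bash
python3 st.py
python3 - <<'E'
from h import *
g,_=grab("scene");a=cv2.resize(g[190:280,230:350],(800,600),interpolation=cv2.INTER_CUBIC);cv2.imwrite('pics/s9z.png',a[:,:,::-1])
E
```

```text
19.85 [0.57534739 0.00629287 0.07427833] Ftool [ 0.62710615  5.9103808  -0.86625519] Ttool [-0.04067678  0.17643287  2.2969874 ] w 0.019211462722842073
br xy -0.0034006419687733457 -0.03814065541875879
```

View pics/s9z.png

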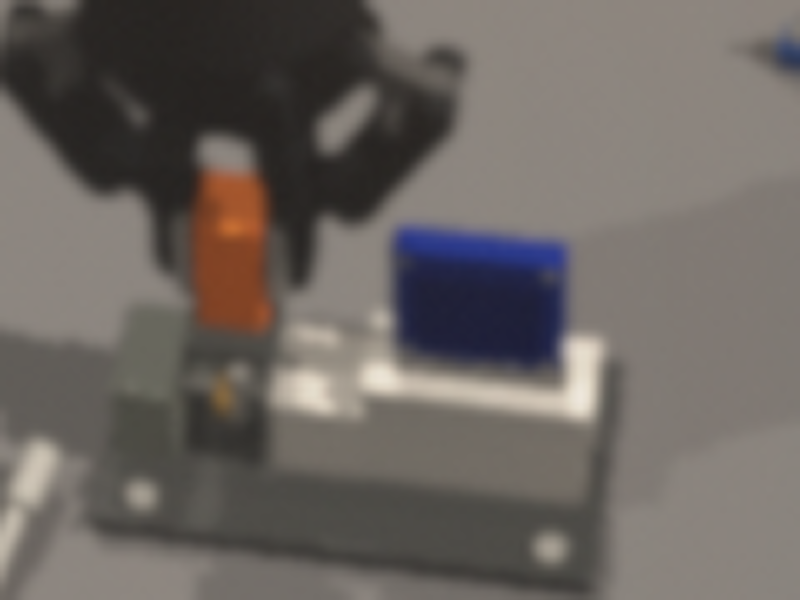

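send_rows([
  [[255,0,-0.0002,0,0],[255,0,-0.0004,0,0],[255,0,-0.0006,0,0],[255,0,-0.0006,0,0],[255,0,-0.0006,0,0],[255,0,-0.0006,0,0],[255,0,-0.0006,0,0],[255,0,-0.0006,0,0]],
])

```text
time: 20.9
position: [0.5754, 0.0055, 0.0743]
tcp_rot: [-0.122, 1.567, 0.122]
wrist_force: [-0.7, 4.5, -0.4]
grip_width: 0.0192
```

```bash
python3 st.py
python3 - <<'E'
from h import *
g,_=grab("scene");a=cv2.resize(g[190:280,230:350],(800,600),interpolation=cv2.INTER_CUBIC);cv2.imwrite('pics/s10z.png',a[:,:,::-1])
E
```

```text
20.9 [0.57544361 0.0054714  0.07426309] Ftool [0.4487395  4.50759231 0.02423808] Ttool [-0.02951213  0.06804415  1.64729191] w 0.019202907730891255
br xy -0.003432807714178477 -0.03896711110094024
```

View pics/s10z.png

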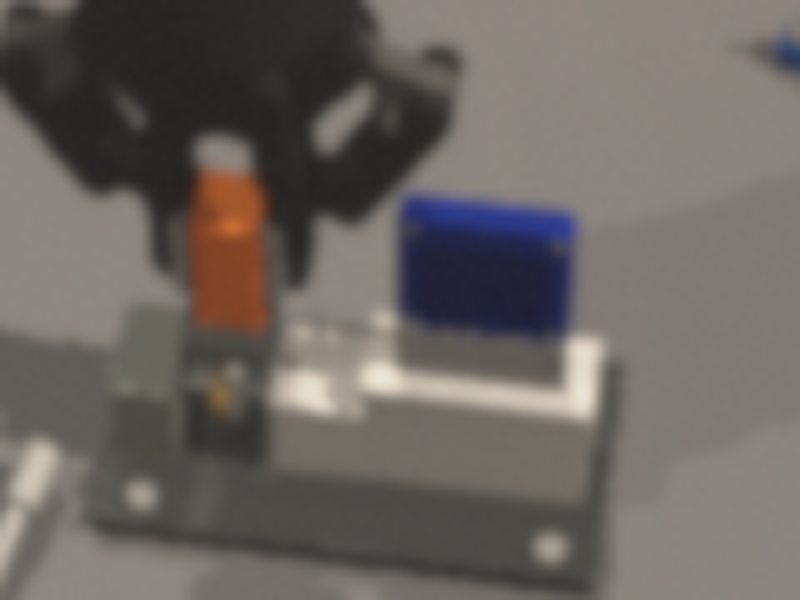

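send_rows([
  [[255,0,0.0013,0,0],[255,0,0.0026,0,0],[255,0,0.0039,0,0],[255,0,0.0052,0,0],[255,0,0.0065,0,0],[255,0,0.0078,0,0],[255,0,0.0078,0,0],[255,0,0.0078,0,0]],
])

```text
time: 21.95
position: [0.5742, 0.0129, 0.0743]
tcp_rot: [-0.123, 1.567, 0.122]
wrist_force: [0.4, 0.1, -0.6]
grip_width: 0.0195
```

```bash
python3 st.py
```

```text
21.95 [0.57424289 0.01291737 0.07430496] Ftool [ 5.99610443e-01 -2.30050995e-04  4.52639307e-01] Ttool [ 0.0065223  -0.04515229 -0.04835855] w 0.01950963323090357
br xy -0.003465849478979208 -0.031425030022787646
```

send_rows([
  [[255,-0.005,0,0,0],[255,-0.012,0,0,0],[255,-0.02,0,0,0],[255,-0.04,0,0,0],[255,-0.07,0,0,0],[255,-0.1,0,0,0],[255,-0.13,0,0,0],[255,-0.14,0,0,0]],
])

```text
time: 22.95
position: [0.5751, 0.0133, 0.2168]
tcp_rot: [-0.122, 1.563, 0.123]
wrist_force: [0.4, -0.1, -0.5]
grip_width: 0.0196
```

```bash
python3 st.py
python3 - <<'E'
from h import *
p,M,s=tool();t=np.array([.517,.2784,.19]);print(M.T@(t-p),np.arctan2(-M[0,1],M[1,1]))
grab("scene","s11")
E
```

```text
22.95 [0.57511373 0.01325561 0.21681969] Ftool [ 0.46162163 -0.16103375  0.3739544 ] Ttool [-0.0014715  -0.02350329  0.00722359] w 0.01959644086834503
br xy -0.002553131210070665 -0.031225734933076992
[ 0.0267818   0.27094787 -0.01637173] 0.15582750391023423
```

View pics/s11.png

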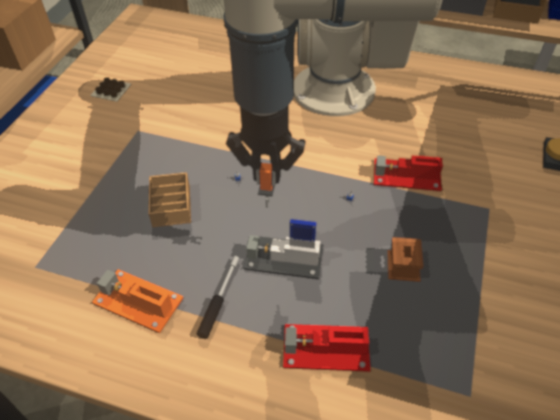

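send_rows([
  [[255,0,0.045,-0.003,0],[255,0,0.09,-0.005,-0.01],[255,0,0.135,-0.008,-0.03],[255,0,0.18,-0.01,-0.053],[255,0,0.225,-0.013,-0.053],[255,0,0.271,-0.0153,-0.053],[255,0,0.271,-0.0153,-0.053],[255,0,0.271,-0.0153,-0.053]],
])

```text
time: 24.0
position: [0.5167, 0.2782, 0.2132]
tcp_rot: [-0.165, 1.566, 0.163]
wrist_force: [-0.4, -0.5, -1.0]
grip_width: 0.0194
```

Run:
```python
from h import *
f,c=grab("wrist","w12")
p,M,s=tool();t=np.array([.517,.2784,.0619]);print(s['time'],p,M.T@(t-p),np.arctan2(-M[0,1],M[1,1]))
```

```text
24.05 [0.51696025 0.2777242  0.21359932] [0.15169847 0.0007638  0.00036216] 0.20829632210278962
```

View pics/w12.png

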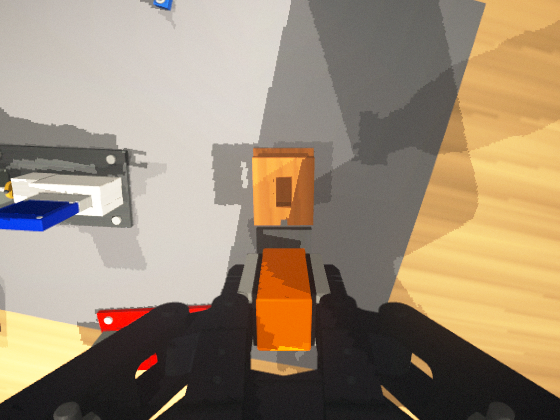

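send_rows([
  [[255,0.045,0.0005,0,0],[255,0.085,0.0005,0,0],[255,0.1,0.0005,0,0],[255,0.115,0.0005,0,0],[255,0.13,0.0005,0,0],[255,0.144,0.0005,0,0],[255,0.151,0.0005,0,0],[255,0.1515,0.0005,0,0]],
])

```text
time: 25.05
position: [0.5171, 0.2791, 0.0627]
tcp_rot: [-0.164, 1.564, 0.164]
wrist_force: [-0.4, -0.3, -0.5]
grip_width: 0.0196
```

Run:
```python
from h import *
f,c=grab("wrist","w13")
p,M,s=tool();print(s['time'],p,s['wrist_force'],s['torque'])
```

```text
25.1 [0.51715056 0.27915558 0.06296405] [ 0.5266902   0.10201228 -1.01989223] [-0.01704502  0.00271129  0.04974131]
```

View pics/w13.png

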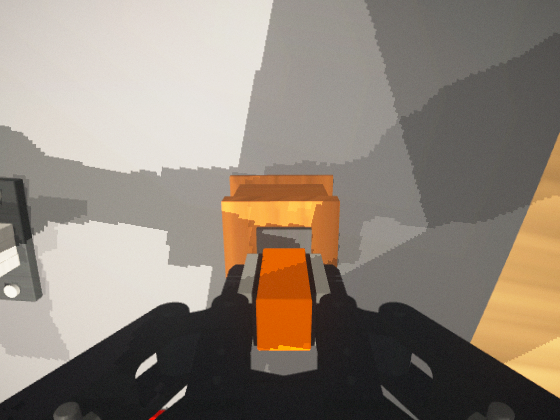

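send_rows([
  [[255,0.0005,0,0,0],[255,0.0008,0,0,0],[200,0.0008,0,0,0],[100,0.0008,0,0,0],[0,0.0008,0,0,0],[0,0.0008,0,0,0],[0,0.0008,0,0,0],[0,0.0008,0,0,0]],
])

```text
time: 26.1
position: [0.517, 0.279, 0.062]
tcp_rot: [-0.164, 1.565, 0.164]
wrist_force: [-0.2, -0.1, -0.1]
grip_width: 0.0854
```

Run:
```python
from h import *
f,c=grab("wrist","w14")
p,M,s=tool();print(s['time'],p,s['wrist_force'],s['grip_width'])
```

```text
26.15 [0.51700337 0.27900496 0.06196927] [-0.10874845  0.34848118  0.90584293] 0.08535673326617702
```

View pics/w14.png

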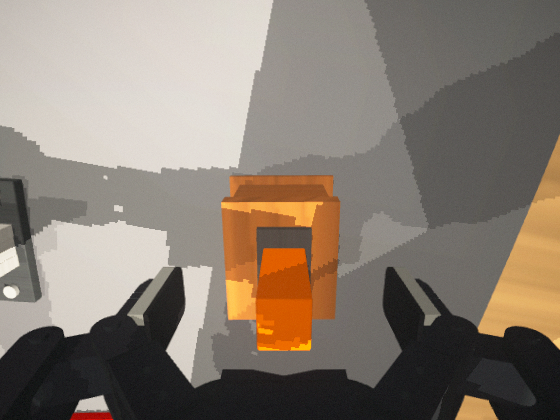

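send_rows([
  [[0,-0.05,0,0,0],[0,-0.11,0,0,0],[0,-0.165,0,0,-0.1],[0,-0.17,-0.04,0,-0.28],[0,-0.17,-0.085,0.002,-0.46],[0,-0.17,-0.13,0.004,-0.64],[0,-0.17,-0.17,0.006,-0.82],[0,-0.17,-0.205,0.0078,-1.0]],
])

```text
time: 27.15
position: [0.5672, 0.0786, 0.232]
tcp_rot: [-0.943, 1.357, 0.943]
wrist_force: [0.1, 0.5, -0.2]
grip_width: 0.0855
```

send_rows([
  [[0,0,0,0,-0.18],[0,0,0,0,-0.36],[0,0,0,0,-0.517],[0,0,0,0,-0.517],[0,0,0,0,-0.517],[0,0,0,0,-0.517],[0,0,0,0,-0.517],[0,0,0,0,-0.517]],
])

```text
time: 28.15
position: [0.5671, 0.0801, 0.232]
tcp_rot: [-1.322, 1.132, 1.322]
wrist_force: [-0.2, 0.3, -0.0]
grip_width: 0.0854
```

Run:
```python
from h import *
f,c=grab("wrist","w15")
p,M,s=tool();print(s['time'],p,s['joints'],np.arctan2(-M[0,1],M[1,1]))
```

```text
28.2 [0.56708605 0.08007001 0.23196774] [ 4.13250491e-01  3.00352746e-01  1.71443229e-01  1.50110926e-05
 -1.44195162e+00 -2.58531255e-01] 1.7255174911150741
```

View pics/w15.png

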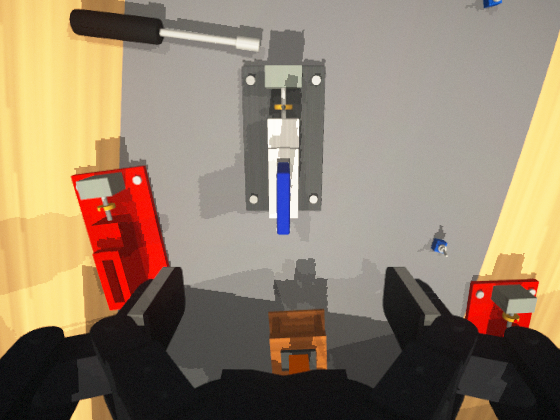

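Run:
```python
from h import *
f=cv2.imread('pics/w15.png');a=cv2.resize(f[120:255,215:395],(800,600),interpolation=cv2.INTER_CUBIC);cv2.imwrite('pics/w15z.png',a)
```

```text
(no output)
```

View pics/w15z.png

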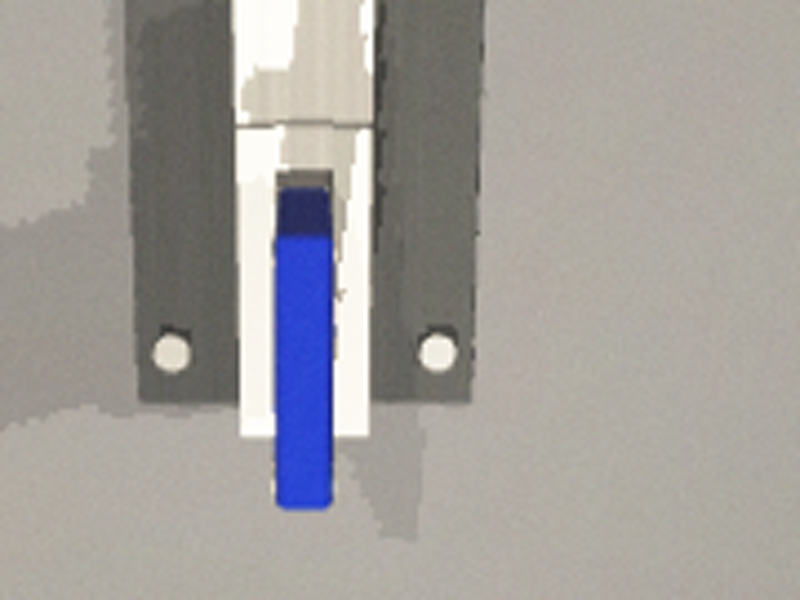

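Run:
```python
from h import *
c=eyes.camera_info("wrist");p,M,s=tool()
for u in [(304.5,236),(304.5,508),(276,372),(333,372)]:
    P=atz(np.array(u)/4.444+[215,120]-.4,.122,c);print(P,M.T@(P-p))
```

```text
[0.57071834 0.05544885 0.122     ] [ 0.10996853  0.00019886 -0.02488339]
[0.56317148 0.10360649 0.122     ] [0.10996702 0.00023426 0.02386198]
[0.5718967  0.07965377 0.122     ] [ 0.1099675  -0.00469552 -0.0011492 ]
[0.56219197 0.07813055 0.122     ] [ 0.10996808  0.00512802 -0.00115868]
```

send_rows([
  [[0,0.05,0.0002,-0.0005,0],[0,0.1,0.0002,-0.0005,0],[0,0.135,0.0002,-0.0005,0],[0,0.141,0.0002,-0.0005,0],[120,0.141,0.0002,-0.0005,0],[255,0.141,0.0002,-0.0005,0],[255,0.141,0.0002,-0.0005,0],[255,0.141,0.0002,-0.0005,0]],
], force=40)

```text
time: 29.2
position: [0.5673, 0.0797, 0.0917]
tcp_rot: [-1.323, 1.131, 1.322]
wrist_force: [0.8, 0.2, 0.7]
grip_width: 0.0123
```

send_rows([
  [[255,0,0,0,0],[255,0,0,0,0],[255,0,0,0,0],[255,-0.003,0,0,0],[255,-0.006,0,0,0],[255,-0.01,0,0,0],[255,-0.015,0,0,0],[255,-0.015,0,0,0]],
])

```text
time: 30.2
position: [0.5672, 0.0796, 0.1065]
tcp_rot: [-1.323, 1.131, 1.322]
wrist_force: [0.8, -1.6, -1.1]
grip_width: 0.0091
```

Run:
```python
from h import *
f,c=grab("wrist","w16")
p,M,s=tool();print(s['time'],p,s['wrist_force'],s['torque'],s['grip_width'])
g,_=grab("scene");a=cv2.resize(g[170:290,220:380],(800,600),interpolation=cv2.INTER_CUBIC);cv2.imwrite('pics/s16z.png',a[:,:,::-1])
```

```text
30.25 [0.56699542 0.07958874 0.10618643] [-0.38212464  0.18776274 -1.33078186] [ 0.01205159  0.00420967 -0.01179852] 0.009211179217439362
```

View pics/w16.png

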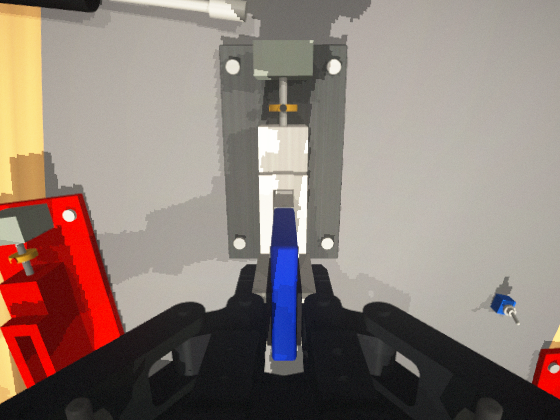

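View pics/s16z.png

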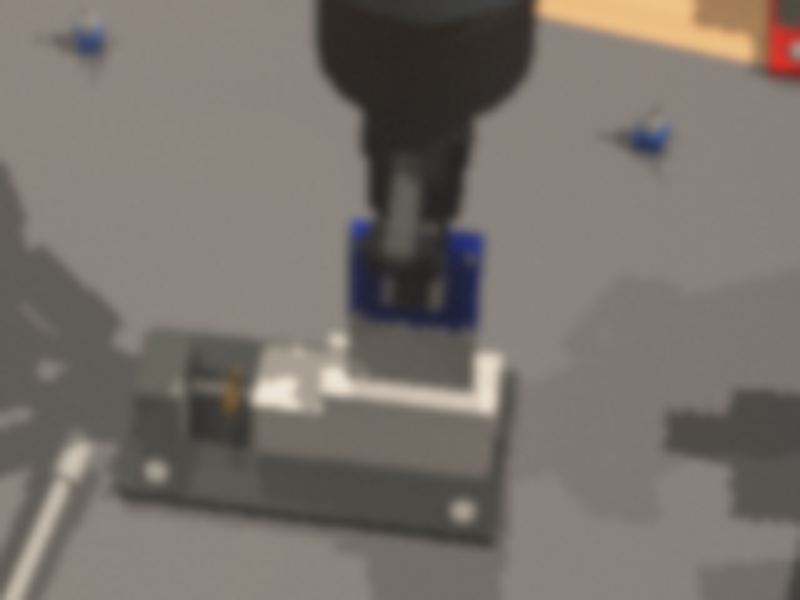

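send_rows([
  [[255,-0.04,0,0,0],[255,-0.085,0,0,0],[255,-0.095,0.01,-0.04,-0.05],[255,-0.095,0.03,-0.095,-0.1],[255,-0.095,0.045,-0.15,-0.15],[255,-0.095,0.06,-0.205,-0.2],[255,-0.095,0.075,-0.255,-0.25],[255,-0.095,0.091,-0.3025,-0.297]],
])

```text
time: 31.3
position: [0.5232, -0.2351, 0.2008]
tcp_rot: [-1.534, 0.96, 1.535]
wrist_force: [1.3, -0.0, -1.4]
grip_width: 0.0096
```

send_rows([
  [[255,0,0,0,0],[255,0,0,0,0],[255,0,0,0,0],[255,0.02,0,0,0],[255,0.05,0,0,0],[255,0.07,0,0,0],[255,0.07,0,0,0],[255,0.07,0,0,0]],
])

```text
time: 32.3
position: [0.5246, -0.2331, 0.1322]
tcp_rot: [-1.536, 0.96, 1.533]
wrist_force: [0.1, 0.2, -0.5]
grip_width: 0.0093
```

Run:
```python
from h import *
f,c=grab("wrist","w17")
p,M,s=tool();print(s['time'],p,s['grip_width'],np.arctan2(-M[0,1],M[1,1]))
g,_=grab("scene");a=cv2.resize(g[130:250,90:250],(800,600),interpolation=cv2.INTER_CUBIC);cv2.imwrite('pics/s17z.png',a[:,:,::-1])
B=np.array([.51207,-.2390]);t=.4514;d=p[:2]-B;print('bin xy',np.cos(t)*d[0]+np.sin(t)*d[1],-np.sin(t)*d[0]+np.cos(t)*d[1])
```

```text
32.35 [ 0.52470809 -0.23323016  0.13238421] 0.009524488012867425 2.0236652610025003
bin xy 0.013889177966384282 -0.0003211453659789183
```

View pics/w17.png

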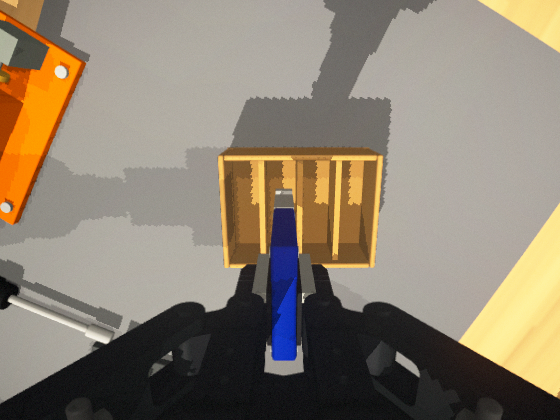

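View pics/s17z.png

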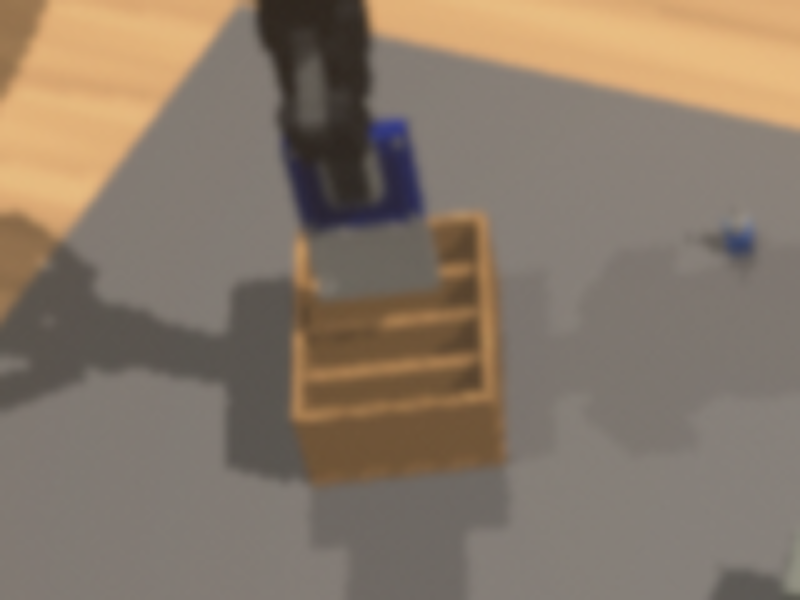

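send_rows([
  [[255,0,-0.0015,0,0],[255,0.01,-0.0015,0,0],[255,0.022,-0.0015,0,0],[255,0.035,-0.0015,0,0],[255,0.048,-0.0015,0,0],[255,0.06,-0.0015,0,0],[255,0.066,-0.0015,0,0],[255,0.066,-0.0015,0,0]],
])

```text
time: 33.4
position: [0.5252, -0.2328, 0.0649]
tcp_rot: [-1.534, 0.96, 1.534]
wrist_force: [0.2, -0.5, -1.2]
grip_width: 0.0093
```

Run:
```python
from h import *
f,c=grab("wrist","w18")
p,M,s=tool();print(s['time'],p,s['grip_width'],s['wrist_force'],s['torque'])
```

```text
33.45 [ 0.5253112  -0.23277059  0.06515446] 0.009369865958990333 [-0.54281647  0.12972833 -1.03403089] [ 0.06722079  0.0497088  -0.04458726]
```

View pics/w18.png

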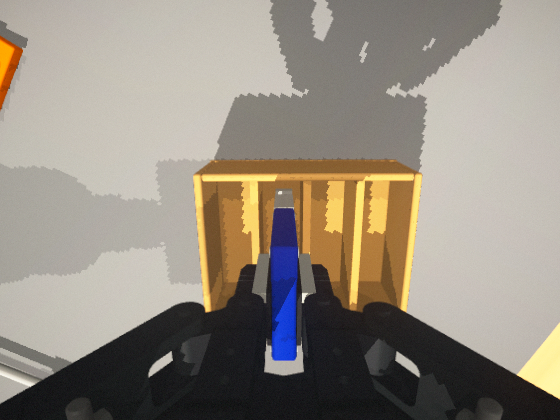

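send_rows([
  [[255,0.0005,0,0,0],[255,0.001,0,0,0],[255,0.0015,0,0,0],[255,0.002,0,0,0],[255,0.002,0,0,0],[255,0.002,0,0,0],[255,0.002,0,0,0],[255,0.002,0,0,0]],
])

```text
time: 34.45
position: [0.5253, -0.2328, 0.0637]
tcp_rot: [-1.535, 0.96, 1.533]
wrist_force: [-1.3, 1.6, 5.3]
grip_width: 0.0091
```

```bash
python3 st.py
```

```text
34.45 [ 0.52528111 -0.23278167  0.06369864] Ftool [-5.30285042  0.45100236  2.01966343] Ttool [ 0.01378621 -0.86744815  0.43201766] w 0.009149817736491267
br xy -0.08988927852658846 -0.2665766077842008
```

send_rows([
  [[255,-0.0005,0,0,0],[240,-0.0005,0,0,0],[200,-0.0005,0,0,0],[160,-0.0005,0,0,0],[100,-0.0005,0,0,0],[50,-0.0005,0,0,0],[0,-0.0005,0,0,0],[0,-0.0005,0,0,0]],
], force=20)

```text
time: 35.45
position: [0.5251, -0.2327, 0.0635]
tcp_rot: [-1.534, 0.96, 1.534]
wrist_force: [-1.0, -0.2, -0.3]
grip_width: 0.0856
```

send_rows([
  [[0,-0.02,0,0,0],[0,-0.06,0,0,0],[0,-0.11,0,0,0],[0,-0.16,0,0,0],[0,-0.16,0,0,0],[0,-0.16,0,0,0],[0,-0.16,0,0,0],[0,-0.16,0,0,0]],
])

```text
time: 36.45
position: [0.5247, -0.2326, 0.2224]
tcp_rot: [-1.532, 0.961, 1.536]
wrist_force: [0.3, -0.5, 0.1]
grip_width: 0.0855
```

Run:
```python
from h import *
f,c=grab("wrist","w20")
p,M,s=tool();print(s['time'],p,s['grip_width'],s['wrist_force'])
g,_=grab("scene","s20");a=cv2.resize(g[130:250,90:250],(800,600),interpolation=cv2.INTER_CUBIC);cv2.imwrite('pics/s20z.png',a[:,:,::-1])
a=cv2.resize(g[200:320,320:480],(800,600),interpolation=cv2.INTER_CUBIC);cv2.imwrite('pics/s20f.png',a[:,:,::-1])
```

```text
36.5 [ 0.52481867 -0.23264535  0.22261138] 0.0853042873654265 [-0.0349483  -0.43642624 -0.21694813]
```

View pics/w20.png

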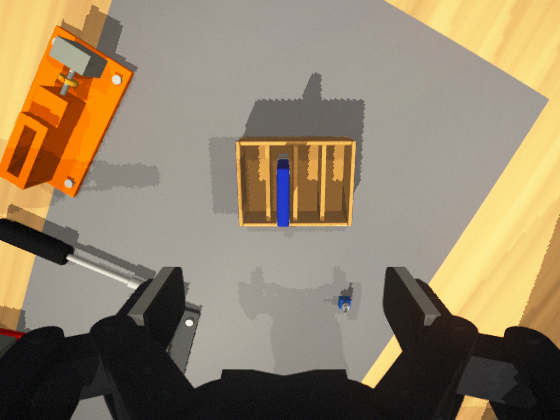

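View pics/s20.png

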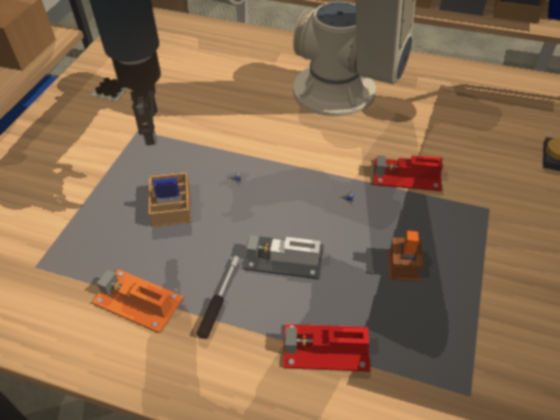

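View pics/s20z.png

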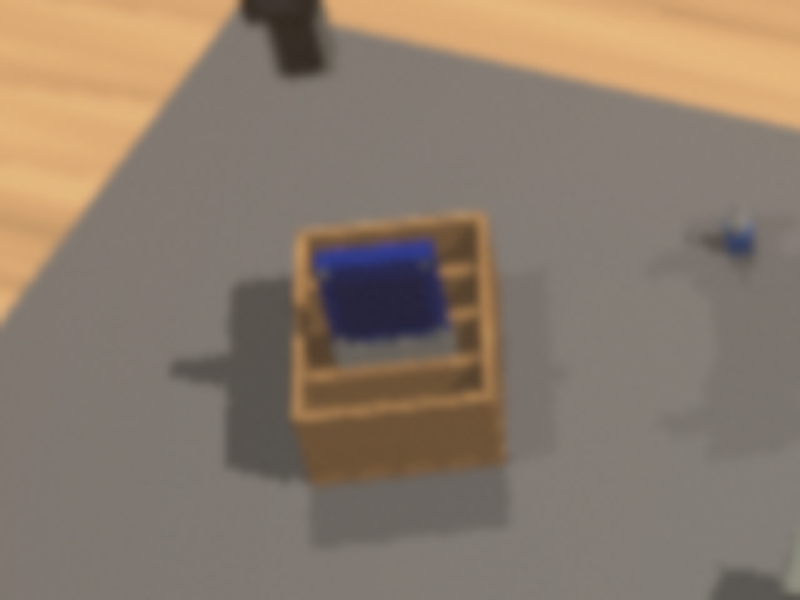

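View pics/s20f.png

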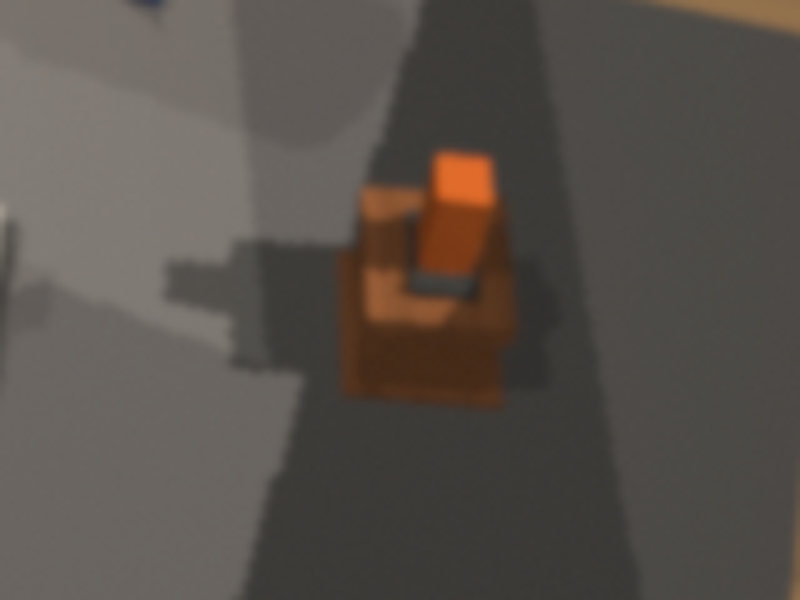

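All is in place: the lid stands in the bin, the fork is in its rest, the bar is back, and the bystanders are untouched.

Run:
```python
from bench import arm
print(arm.close_job())
```

```text
the job is handed in; nothing more can be done
None
```

The lid is out of its socket and standing tang down in one of the bin's two middle compartments. The fork is back in its rest, and I handed the job in at about 36.5 s of the 67 s allowed.

- **Freeing the lid:** I lowered the fork's prongs over the bar's neck and found the collar by touch. It took roughly 5.4 mm of push before the scene picture showed the lid had risen. The highest force I read at the end of a step was about 6 N; I could not read it in between. After backing off, the reading was about 0 N.
- **Fork:** I set it back in its slot at the height it came from. In the last pictures it hangs upright by its flange.
- **Lid:** I put it down until it met the bin floor, at about 5 N, then opened the gripper and moved clear. In the last wrist and scene pictures it stands upright between its cross walls.
- **Bystanders:** In the last scene picture the switches and the driver sit where they were at the start.

The wrist camera read 1 to 3 mm off in depth and up to about 2.5 mm off across the fork when checked against known sizes and arm readings. I therefore lined up each fit relative to what was in the same picture. No check failed.

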